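Assemble the small casting mould on its base

TASK

Put the small casting mould together on its base, ready for the next pour: first set the plain wide ring on the round base disc so that it drops over the boss, then the riser with its lip down in the ring, then the plug with its nose down in the riser, and last stand the brass weight in the plug's dish, so that each part sits fully home and level. Do not disturb the timer, the hex keys or the pliers lying among them.

Things in the scene. Friction and masses are not known exactly. Their poses are not given: they have to be found in the camera images.
- mould_base: Mould base: round flat steel disc, 96 mm diameter, 14 mm thick, fixed to the worktop, three small screw heads (0.7 mm proud) near its edge. In its middle a raised round boss, 38 mm diameter, 6.5 mm high, bevelled; its top is at z = 20.5 mm. Origin: centre of the underside, on the worktop; z up.
- mould_ring: Mould ring: plain steel ring, 60 mm outside, bore 46 mm right through, 28 mm high, 0.1 kg. Origin: centre of its underside; z up along the bore. Seated, it is round the base's boss (4 mm play all round), underside on the disc, origin 14 mm above the base's. Grip across the 60 mm from above.
- riser: Riser: steel ring with a 30 mm through bore; flange 54 mm outside from z = 6 to 26 mm, and under it a lip 38 mm diameter, 6 mm deep, bevelled, on which it stands. 0.1 kg. Origin: centre of the lip's lower end; z up. Seated, its lip is in the ring's bore (4 mm play), flange on the ring, origin 22 mm above the ring's. Grip the flange, fingertips above z = 8 mm (the ring below is wider).
- plug: Plug: steel, no through hole; nose 23 mm diameter, 14 mm long, bevelled, on which it stands; flange 52 mm diameter, z = 14 to 32 mm, dark groove round it; top has a dish 45 mm wide, floor at z = 26 mm. 0.11 kg. Origin: centre of the nose's lower end; z up. Seated, nose in the riser's bore (3.5 mm play), origin 12 mm above the riser's. Grip the flange, fingertips above z = 16 mm.
- brass_weight: Brass check weight: upright round body 37 mm diameter, 50 mm high, with a 24 mm knob on top, 66 mm high in all, 0.5 kg. Origin: centre of its underside; z up. Seated, it stands in the plug's dish (4 mm play all round), origin 26 mm above the plug's; the rim is 6 mm high, so keep fingertips above z = 8 mm. Grip across the 37 mm body.
- timer: Bystander: small white timer, 60 x 66 x 24 mm, loose. Origin: centre of its underside. Do not disturb.
- hex_key_set: Bystander: red folding hex key set lying flat, 38 x 95 x 22 mm (long along its own y), loose. Origin: centre of its underside. Do not disturb.
- pliers: Bystander: pliers with red grips lying flat, 185 x 62 x 14 mm (long along its own x), loose. Origin: centre of its underside. Do not disturb.

How it is judged (in metres and radians):
On the way, in this order (a step that is already met when the one before it is completed fails the run):
1. the ring sits flat on the base, round its boss (z of mould_ring in the frame of mould_base between 0.0115 and 0.0165 m and horizontal distance between mould_ring and mould_base below 0.008 m and angle between mould_ring's own z axis and vertical below 0.08 rad), for 0.2 s.
2. the riser sits in the ring, which is on the base (all of step 1 and z of riser in the frame of mould_ring between 0.0195 and 0.0245 m and horizontal distance between riser and mould_ring below 0.008 m and angle between riser's own z axis and vertical below 0.08 rad), for 0.2 s.
3. the plug sits in the riser, on the stack (all of step 2 and z of plug in the frame of riser between 0.0095 and 0.0145 m and horizontal distance between plug and riser below 0.008 m and angle between plug's own z axis and vertical below 0.08 rad), for 0.2 s.
4. the brass weight stands in the plug's dish (all of step 3 and z of brass_weight in the frame of plug between 0.0235 and 0.0285 m and horizontal distance between brass_weight and plug below 0.008 m and angle between brass_weight's own z axis and vertical below 0.08 rad), for 0.2 s.
At the end, for the whole second after the job is handed in: Ring on the base, riser in the ring, plug in the riser and weight in the plug's dish, each seated to 2.5 mm in height, centred to 8 mm on the part below and within 0.08 rad of upright; all at rest and released (all of step 4 and linear speed of each of mould_ring, riser, plug, brass_weight below 0.01 m/s and contact force between each of mould_ring, riser, plug, brass_weight and the fingers below 0.1 N); the robot touches nothing.
It fails at once if the timer was moved by more than 20 mm (distance of timer from where it was at the start of the episode above 0.02 m).
It fails at once if the hex key set was moved by more than 20 mm (distance of hex_key_set from where it was at the start of the episode above 0.02 m).
It fails at once if the pair of pliers was moved by more than 20 mm (distance of pliers from where it was at the start of the episode above 0.02 m).
It also fails if it takes over 128 s, if anything falls off the work surface, if the arm or the gripper's body presses on something with over 40 N, if the wrist force passes 120 N, or if a joint passes its speed limit or range.

ROBOT

A 6-joint arm with a two-finger parallel gripper is mounted at the origin on a cart in front of the work surface, level with it; the furniture and walls round the work are solid. World frame = base frame: x ahead of the robot, y to its left, z up, the work surface at z = 0. Lengths are in m, angles in degrees, forces in N, time in s.
With the tool pointing down it reaches from about 0.35 to 0.875 m from the base axis. Payload 4.2 kg.
Tool frame: the origin (TCP) lies between the finger pads; the fingertips stand 17 mm ahead of it and the grasp point (between the pads) lies 2 mm behind it; z points along the fingers, y is the line along which they close (so a half turn about z gives the same grasp; the last joint's range is limited). The gripper opens to 87 mm and grips with 3 to 60 N. Pads are 19 mm wide; open, the fingers measure 117 mm over their backs; the gripper's body (75 mm by 190 mm) begins 51 mm behind the grasp point.
Start: joints at [90.963, 22.042, 0.453, 0, -68.411, -14.817], TCP at [0.15, 0.607, 0.218] pointing down, gripper open.
Joint ranges: [-179.83, 179.83], [-69.29, 118.12], [-61.27, 80.66], [-181.25, 117.63], [-171.15, -9.14], [-177.46, 177.46]. Speed limits (degrees/s): [159.86, 159.86, 180, 180, 180, 180].

INTERFACE

Orientations are given as a 3x3 rotation matrix whose columns are the frame's x, y, z axes.
In Python, from station import r gives the robot as it stands.
- The arm moves only by the tool servo_tool, never from a script. Its argument "targets" is a list of rows, each a list of 5 numbers: the shift along the world's x, y, z in units of 30 mm (1.0 is 30 mm), then the turn about the world's z in rad, then the finger opening in mm, from 0 to 87. In form: [[x, y, z, turn, gripper], ...]. A call has exactly 5 rows; each row is the pose to reach, as a shift and turn from the pose commanded when the call began; what a row does not reach only later rows make up. A row lasts 1/12 s, in which the tool goes at most 41.7 mm and 7.16 degrees, less where a joint would pass 70% of its speed; a pose out of reach is approached as far as the arm can. A call with a gripper value outside its range is refused whole. The fingers move at their own pace and stop on an object; the grip force is fixed at half the most. Time passes only in rows, so rows that repeat a pose let the fingers close, or fill a call up. It gives the time, the measured TCP pose, the force, the opening and the grip force at its end, in the units of the state.
- r.sense(): the state, without advancing time (a new reading comes with each control period).
- r.capture(name): name is "scene" or "top"; returns a dict with "pixels" (384x512x3 uint8, red, green, blue), "fx", "fy", "cx", "cy" (pixels), "world_from_camera" (4x4, takes a point from camera to world coordinates). Camera axes: x right, y down, z forward; pixel columns grow to the right and rows downward; lengths in m; the calibration is good to about 2 mm. A picture is of the moment at which its call begins. There is no depth.
- r.finish_job(): hands the job in; it is judged then, once.
The state is a dict: "time_s": time; "joints": joint angles; "joint_velocities": joint speeds; "effort": joint torques, N m; "tcp_pos": TCP position; "ee_rot": TCP orientation; "wrist_force": force on the tool from outside, world axes, zero at the start; "moment": the same for the moment, N m; "gripper_width": opening from 0.0 (shut) to 1.0 (fully open); "gripper_force": force on a finger pad.
Only numpy, scipy, OpenCV 4.12 (cv2) and the standard library are available. Lean on these libraries where they do the work, as an engineer would, in place of code of your own. Each camera call takes 0.05 s, during which the arm holds its last target. There are 200 camera calls.

## Working session

There is one attempt and no reset: what is moved stays moved. The work goes in short steps, Python scripts to look and compute and a tool call to move; the robot and the scene stay as the last step left them, time stands still between calls to the robot, and variables do not carry over. Pictures are saved under pics/ and viewed, at most 17 in all, crops included, and the job is handed in when it is done.

Besides the shell and the picture viewer there is one more tool, called after ">>>" as name([rows], argument=value, ...), one row to a line, values as JSON. servo_tool: Moves the arm, as the interface text tells. Its arguments: {"type":"object","properties":{"targets":{"type":"array","items":{"type":"array","items":{"type":"number"}}}},"required":["targets"]}

```bash
mkdir -p pics; ls
python3 - <<'E'
from station import r
import cv2,numpy as np
s=r.sense();print({k:np.round(v,3).tolist() for k,v in s.items()})
for n in("top","scene"):
    c=r.capture(n);cv2.imwrite(f"pics/{n}0.png",c["pixels"][:,:,::-1]);print(n,c["fx"],c["fy"],c["cx"],c["cy"],np.round(c["world_from_camera"],3).tolist())
E
```

```text
pics
{'time_s': 0.0, 'joints': [90.962, 22.09, 0.378, -0.028, -68.412, -14.816], 'joint_velocities': [-0.064, 0.015, 0.078, 0.052, -0.083, -0.085], 'effort': [0.0, -39.066, 18.739, 4.22, 0.011, -0.0], 'tcp_pos': [0.15, 0.606, 0.217], 'ee_rot': [[0.971, -0.24, -0.0], [-0.24, -0.971, -0.002], [0.0, 0.002, -1.0]], 'wrist_force': [0.497, 0.038, -0.04], 'moment': [-0.004, 0.036, -0.033], 'gripper_force': 0.0, 'gripper_width': 0.998}
top 437.9861588826739 437.9861588826739 260.23134797589483 192.55293104952798 [[-0.029, -0.994, 0.105, 0.369], [-1.0, 0.029, -0.0, 0.018], [-0.003, -0.105, -0.994, 1.26], [0.0, 0.0, 0.0, 1.0]]
scene 379.18209521901287 379.18209521901287 262.38153951703043 191.4083596944729 [[-0.806, -0.432, 0.405, 0.069], [-0.592, 0.579, -0.561, 0.605], [0.008, -0.691, -0.723, 0.819], [0.0, 0.0, 0.0, 1.0]]
```

View pics/top0.png

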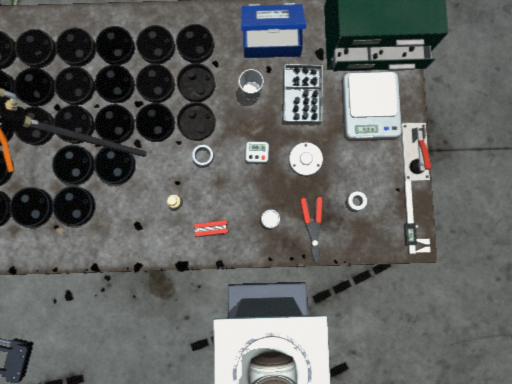

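View pics/scene0.png

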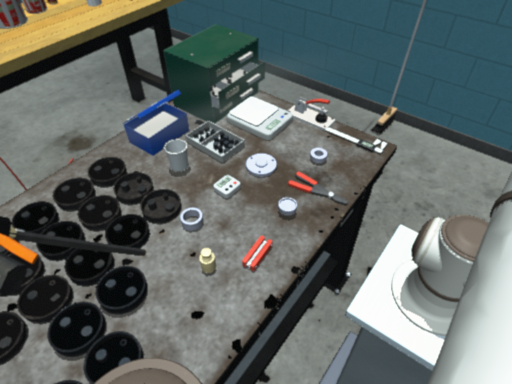

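The top view shows the ring at (203,155), the base at (306,158), the riser probably at (357,201), the plug at (271,218) and the weight at (174,201). The timer (257,152), hex keys (211,228) and pliers (314,225) lie among them. Next I'll enlarge the crops and measure.

```bash
cat > h.py <<'E'
import cv2,numpy as np
def ray(c,u,v,z):
    T=np.array(c["world_from_camera"]);d=T[:3,:3]@[(u-c["cx"])/c["fx"],(v-c["cy"])/c["fy"],1];o=T[:3,3]
    return o+d*(z-o[2])/d[2]
def pix(c,p):
    q=np.linalg.inv(np.array(c["world_from_camera"]))@[*p,1]
    return c["fx"]*q[0]/q[2]+c["cx"],c["fy"]*q[1]/q[2]+c["cy"]
E
python3 - <<'E'
from station import r
from h import *
t=r.capture("top");s=r.capture("scene")
cv2.imwrite("pics/t1.png",cv2.resize(t["pixels"][135:275,155:385,::-1],None,fx=3.4,fy=3.4,interpolation=cv2.INTER_CUBIC))
cv2.imwrite("pics/s1.png",cv2.resize(s["pixels"][135:285,170:360,::-1],None,fx=4,fy=4,interpolation=cv2.INTER_CUBIC))
for n,u,v,z in (("ring",203,155,.028),("riser",357,201,.026),("plug",271,218,.032),("weight",174,201,.06),("base",306,158,.014)):
    p=ray(t,u,v,z);print(n,p.round(3),np.hypot(*p[:2]).round(3),np.round(pix(s,p)))
    for c,(a,b) in((t,(u,v)),(s,pix(s,p))):
        h=14 if n!="base" else 22
        a,b=int(round(a)),int(round(b));w=c["pixels"][b-h:b+h+1,a-h:a+h+1]
        g=cv2.cvtColor(w,cv2.COLOR_RGB2GRAY)
        _,m=cv2.threshold(g,0,255,cv2.THRESH_OTSU)
        cs,_=cv2.findContours(m,cv2.RETR_EXTERNAL,cv2.CHAIN_APPROX_NONE)
        k=cv2.convexHull(max(cs,key=cv2.contourArea))
        e=cv2.fitEllipse(k);x,y=e[0][0]+a-h,e[0][1]+b-h
        q=ray(c,x,y,z);print("  ",round(x,1),round(y,1),q.round(4),"ax mm",np.round(np.array(e[1])*np.linalg.norm(q-np.array(c["world_from_camera"])[:3,3])/c["fx"]*1e3,0))
E
```

```text
ring [0.612 0.178 0.028] 0.637 [192. 215.]
   202.0 154.2 [0.6142 0.1812 0.028 ] ax mm [58. 61.]
   190.8 215.4 [0.6142 0.1804 0.028 ] ax mm [47. 63.]
riser [ 0.468 -0.255  0.026] 0.532 [319. 153.]
   357.3 200.1 [ 0.4702 -0.2558  0.026 ] ax mm [52. 55.]
   318.3 152.6 [ 0.4711 -0.2572  0.026 ] ax mm [37. 54.]
plug [ 0.426 -0.01   0.032] 0.426 [287. 203.]
   270.2 218.2 [ 0.4257 -0.008   0.032 ] ax mm [50. 52.]
   287.3 204.0 [ 0.4251 -0.0082  0.032 ] ax mm [39. 52.]
weight [0.479 0.256 0.06 ] 0.543 [208. 252.]
   173.2 200.6 [0.4807 0.2581 0.06  ] ax mm [35. 36.]
   206.1 255.6 [0.476  0.2668 0.06  ] ax mm [38. 39.]
base [ 0.597 -0.117  0.014] 0.608 [261. 163.]
   305.6 158.2 [ 0.5967 -0.1157  0.014 ] ax mm [94. 96.]
   260.9 163.3 [ 0.5962 -0.1161  0.014 ] ax mm [65. 96.]
```

View pics/t1.png

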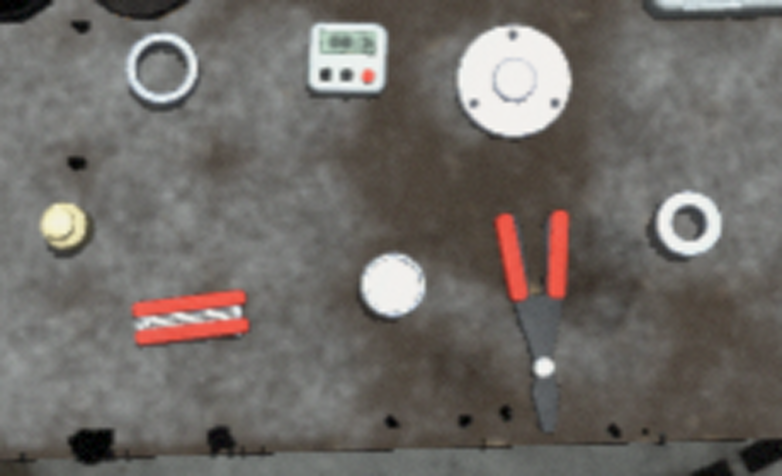

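View pics/s1.png

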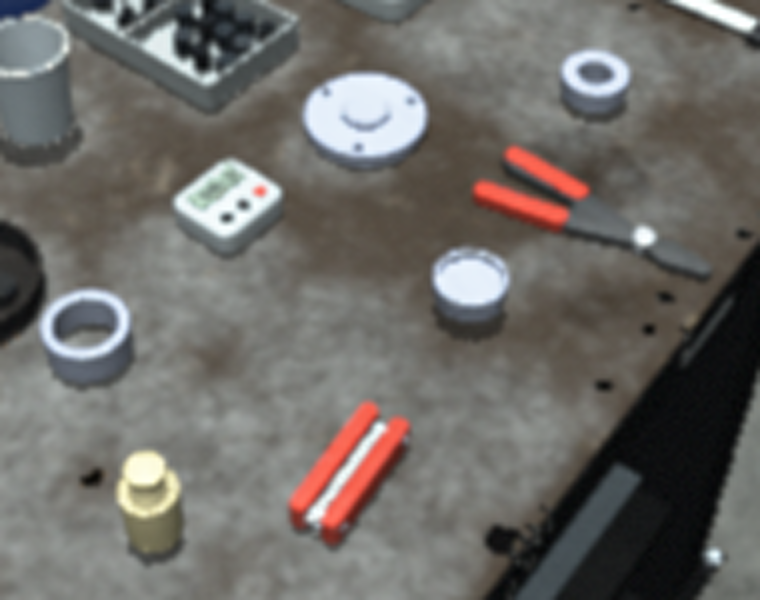

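Both views agree to about 1 mm:

| Part | x (m) | y (m) |
|---|---|---|
| Ring | 0.614 | 0.181 |
| Riser | 0.4705 | -0.2565 |
| Plug | 0.4255 | -0.008 |
| Base | 0.5965 | -0.116 |
| Weight | ≈0.4815 | 0.260 |

The riser has a small bore and the plug is a closed dish. The current tool orientation clears every bystander, so I'll go to the ring first.

>>> servo_tool([
  [0.77, -0.71, 0, 0, 87],
  [1.54, -1.42, 0, 0, 87],
  [2.31, -2.13, 0, 0, 87],
  [3.08, -2.84, 0, 0, 87],
  [3.87, -3.55, 0, 0, 87],
])

```text
time_s: 0.62
tcp_pos: [0.2664, 0.4991, 0.2178]
ee_rot: [[0.971, -0.239, -0.0], [-0.239, -0.971, -0.0], [-0.0, 0.0, -1.0]]
wrist_force: [0.3, 0.2, -0.4]
gripper_width: 1.003
gripper_force: 0.0
```

>>> servo_tool([
  [0.77, -0.71, 0, 0, 87],
  [1.54, -1.42, 0, 0, 87],
  [2.31, -2.13, 0, 0, 87],
  [3.08, -2.84, 0, 0, 87],
  [3.87, -3.55, 0, 0, 87],
])

```text
time_s: 1.03
tcp_pos: [0.3826, 0.3925, 0.2179]
ee_rot: [[0.971, -0.239, -0.0], [-0.239, -0.971, -0.0], [-0.0, 0.0, -1.0]]
wrist_force: [0.5, 0.1, 0.6]
gripper_width: 0.999
gripper_force: 0.0
```

>>> servo_tool([
  [0.77, -0.71, 0, 0, 87],
  [1.54, -1.42, 0, 0, 87],
  [2.31, -2.13, 0, 0, 87],
  [3.08, -2.84, 0, 0, 87],
  [3.87, -3.55, 0, 0, 87],
])

```text
time_s: 1.45
tcp_pos: [0.4987, 0.286, 0.2179]
ee_rot: [[0.971, -0.239, -0.0], [-0.239, -0.971, -0.0], [-0.0, 0.0, -1.0]]
wrist_force: [-0.2, 0.1, -0.7]
gripper_width: 1.001
gripper_force: 0.0
```

>>> servo_tool([
  [0.77, -0.71, -0.6, 0, 87],
  [1.54, -1.42, -1.2, 0, 87],
  [2.31, -2.13, -1.8, 0, 87],
  [3.08, -2.84, -2.4, 0, 87],
  [3.87, -3.55, -3, 0, 87],
])

```text
time_s: 1.87
tcp_pos: [0.6148, 0.1796, 0.1269]
ee_rot: [[0.971, -0.239, -0.0], [-0.239, -0.971, -0.0], [-0.0, 0.0, -1.0]]
wrist_force: [0.4, 0.7, 0.2]
gripper_width: 1.002
gripper_force: 0.0
```

>>> servo_tool([
  [0, 0, 0, 0, 87],
  [0, 0, 0, 0, 87],
  [0, 0, 0, 0, 87],
  [0, 0, 0, 0, 87],
  [0, 0, 0, 0, 87],
])

```text
time_s: 2.28
tcp_pos: [0.6139, 0.182, 0.1293]
ee_rot: [[0.971, -0.238, 0.002], [-0.238, -0.971, 0.001], [0.002, -0.001, -1.0]]
wrist_force: [0.1, -0.3, 0.4]
gripper_width: 1.001
gripper_force: 0.0
```

>>> servo_tool([
  [0, -0.02, -0.8, 0, 87],
  [0, -0.02, -1.6, 0, 87],
  [0, -0.02, -2.4, 0, 87],
  [0, -0.02, -3.0, 0, 87],
  [0, -0.02, -3.37, 0, 87],
])

```text
time_s: 2.7
tcp_pos: [0.6127, 0.1808, 0.0256]
ee_rot: [[0.971, -0.238, -0.002], [-0.238, -0.971, -0.001], [-0.002, 0.001, -1.0]]
wrist_force: [0.1, 0.3, 0.3]
gripper_width: 1.002
gripper_force: 0.0
```

>>> servo_tool([
  [0, 0, 0, 0, 40],
  [0, 0, 0, 0, 40],
  [0, 0, 0, 0, 40],
  [0, 0, 0, 0, 40],
  [0, 0, 0, 0, 40],
])

```text
time_s: 3.12
tcp_pos: [0.6148, 0.1807, 0.0284]
ee_rot: [[0.971, -0.239, 0.002], [-0.239, -0.971, 0.001], [0.002, -0.002, -1.0]]
wrist_force: [0.3, -0.8, -0.7]
gripper_width: 0.708
gripper_force: 0.0
```

>>> servo_tool([
  [0, 0, 0, 0, 40],
  [0, 0, 0, 0, 40],
  [0, 0, 0, 0, 40],
  [0, 0, 0, 0, 40],
  [0, 0, 0, 0, 40],
])

```text
time_s: 3.53
tcp_pos: [0.614, 0.1801, 0.0269]
ee_rot: [[0.971, -0.24, 0.0], [-0.24, -0.971, 0.0], [0.0, -0.0, -1.0]]
wrist_force: [0.3, -0.6, -0.2]
gripper_width: 0.469
gripper_force: 0.0
```

>>> servo_tool([
  [0, 0, 0.4, 0, 40],
  [0, 0, 0.9, 0, 40],
  [0, 0, 1.5, 0, 40],
  [0, 0, 2.1, 0, 40],
  [0, 0, 2.7, 0, 40],
])

```text
time_s: 3.95
tcp_pos: [0.6141, 0.1802, 0.1096]
ee_rot: [[0.971, -0.239, 0.001], [-0.239, -0.971, 0.0], [0.001, -0.0, -1.0]]
wrist_force: [0.2, -0.4, 0.9]
gripper_width: 0.457
gripper_force: 0.0
```

Fingers closed to 40 mm with no force, so nothing was gripped. I'll look.

Run:
```python
from station import r
from h import *
t=r.capture("top");s=r.capture("scene")
a=cv2.resize(t["pixels"][90:240,150:290,::-1],(400,429),interpolation=cv2.INTER_CUBIC)
b=cv2.resize(s["pixels"][120:270,130:270,::-1],(400,429),interpolation=cv2.INTER_CUBIC)
cv2.imwrite("pics/m2.png",np.hstack([a,b]))
S=r.sense();print(S["tcp_pos"],pix(t,S["tcp_pos"]),pix(s,S["tcp_pos"]))
```

```text
[0.61646253 0.18122847 0.11257878] (np.float64(197.66690390901013), np.float64(147.2978215840218)) (np.float64(185.64896245106476), np.float64(193.8817874356043))
```

View pics/m2.png

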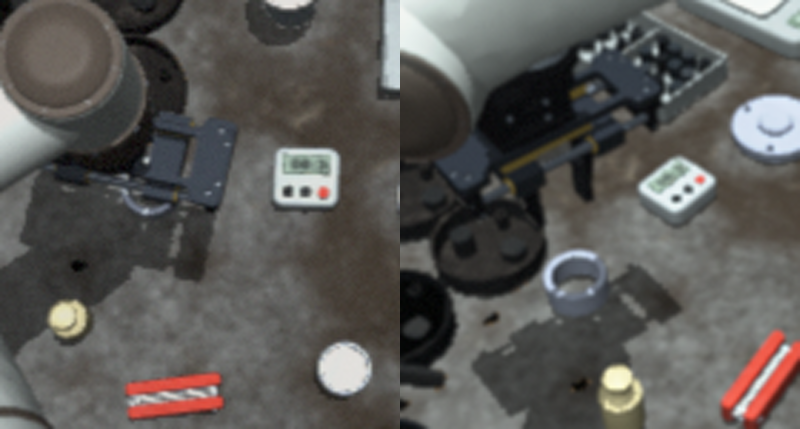

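The scene view shows the ring standing near (575,283) in the crop, with the fingers above it and empty. I'll check whether the ring moved and how the fingers sit relative to the reported TCP.

Run:
```python
from station import r
from h import *
s=r.capture("scene");o=cv2.imread("pics/scene0.png")[:,:,::-1]
for im in(o,s["pixels"]):
    w=cv2.cvtColor(im[195:240,170:215],cv2.COLOR_RGB2GRAY)
    m=cv2.threshold(w,0,255,cv2.THRESH_OTSU)[1]
    k=max(cv2.findContours(m,0,1)[0],key=cv2.contourArea);x,y,a,b=cv2.boundingRect(k);print(x+170,y+195,a,b)
im=s["pixels"].copy();T=r.sense();p=np.array(T["tcp_pos"]);R=np.array(T["ee_rot"])
big=cv2.resize(im[130:250,130:250,::-1],None,fx=5,fy=5,interpolation=cv2.INTER_CUBIC)
def d(q,col):
    u,v=pix(s,q);cv2.circle(big,(int((u-130+.5)*5),int((v-130+.5)*5)),4,col,-1)
for sg in(-1,1): d(p+R@[0,sg*.02,.017],(0,0,255));d(p+R@[0,sg*.02,-.002],(0,255,0))
c=np.array([.614,.181,.0])
for a in np.linspace(0,6.28,16):d(c+[.03*np.cos(a),.03*np.sin(a),.028],(255,255,0))
cv2.imwrite("pics/m3.png",big)
```

```text
170 195 45 45
170 195 45 41
```

View pics/m3.png

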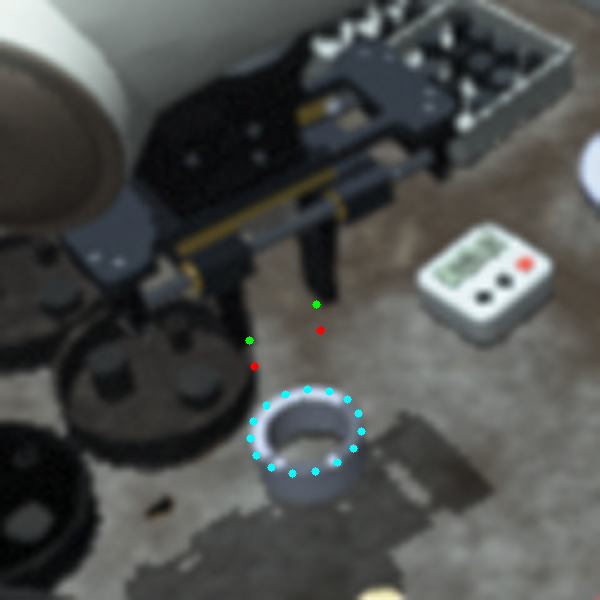

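The ring has not moved (the cyan circle fits it). The visible fingertips end near the grasp-point marks at (325,302) and (245,345), about 17 mm higher than the red predicted tips, so the fingers closed just above the ring. I'll open, go lower in small steps and watch the force.

>>> servo_tool([
  [0, 0, 0, 0, 87],
  [0, 0, 0, 0, 87],
  [0, 0, 0, 0, 87],
  [0, 0, 0, 0, 87],
  [0, 0, 0, 0, 87],
])

```text
time_s: 4.52
tcp_pos: [0.6137, 0.1801, 0.1071]
ee_rot: [[0.971, -0.239, -0.001], [-0.239, -0.971, -0.001], [-0.001, 0.001, -1.0]]
wrist_force: [-0.2, -0.1, 1.1]
gripper_width: 0.751
gripper_force: 0.0
```

>>> servo_tool([
  [0, 0, 0, 0, 87],
  [0, 0, 0, 0, 87],
  [0, 0, 0, 0, 87],
  [0, 0, 0, 0, 87],
  [0, 0, 0, 0, 87],
])

```text
time_s: 4.93
tcp_pos: [0.614, 0.1802, 0.1078]
ee_rot: [[0.971, -0.239, -0.0], [-0.239, -0.971, -0.0], [-0.0, 0.0, -1.0]]
wrist_force: [-0.1, -0.2, -0.9]
gripper_width: 0.993
gripper_force: 0.0
```

>>> servo_tool([
  [0, 0, -0.7, 0, 87],
  [0, 0, -1.4, 0, 87],
  [0, 0, -2, 0, 87],
  [0, 0, -2.4, 0, 87],
  [0, 0, -2.7, 0, 87],
])

```text
time_s: 5.35
tcp_pos: [0.6135, 0.1799, 0.0254]
ee_rot: [[0.971, -0.239, -0.002], [-0.239, -0.971, -0.001], [-0.001, 0.001, -1.0]]
wrist_force: [0.9, -0.2, -0.2]
gripper_width: 1.0
gripper_force: 0.0
```

Run:
```python
from station import r
from h import *
s=r.capture("scene")
im=s["pixels"].copy();T=r.sense();p=np.array(T["tcp_pos"]);R=np.array(T["ee_rot"]);print(p,T["gripper_width"])
big=cv2.resize(im[150:250,130:250,::-1],None,fx=6,fy=6,interpolation=cv2.INTER_CUBIC)
def d(q,col):
    u,v=pix(s,q);cv2.circle(big,(int((u-130+.5)*6),int((v-150+.5)*6)),3,col,-1)
for sg in(-1,1): d(p+R@[0,sg*.0435,.017],(0,0,255));d(p+R@[0,sg*.0435,-.002],(0,255,0))
cv2.imwrite("pics/m4.png",big)
```

```text
[0.61278568 0.17961403 0.02404202] 0.9950149048383039
```

View pics/m4.png

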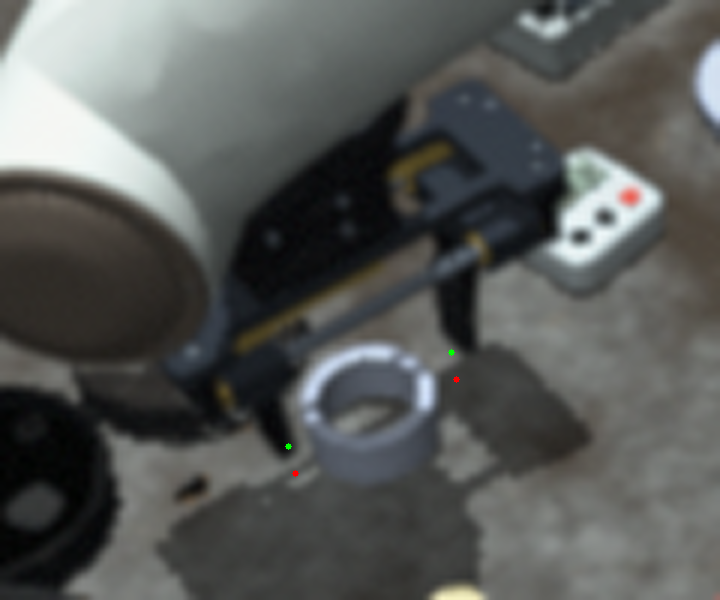

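>>> servo_tool([
  [0, 0, -0.05, 0, 87],
  [0, 0, -0.1, 0, 87],
  [0, 0, -0.15, 0, 87],
  [0, 0, -0.2, 0, 87],
  [0, 0, -0.25, 0, 87],
])

```text
time_s: 5.82
tcp_pos: [0.6145, 0.1804, 0.0201]
ee_rot: [[0.971, -0.239, 0.001], [-0.239, -0.971, 0.001], [0.001, -0.001, -1.0]]
wrist_force: [-0.1, -0.5, -0.1]
gripper_width: 1.0
gripper_force: 0.0
```

>>> servo_tool([
  [0, 0, -0.02, 0, 87],
  [0, 0, -0.04, 0, 87],
  [0, 0, -0.06, 0, 87],
  [0, 0, -0.08, 0, 87],
  [0, 0, -0.1, 0, 87],
])

```text
time_s: 6.23
tcp_pos: [0.6141, 0.1802, 0.0163]
ee_rot: [[0.971, -0.239, 0.0], [-0.239, -0.971, 0.0], [0.0, -0.0, -1.0]]
wrist_force: [0.1, -0.2, -0.4]
gripper_width: 1.004
gripper_force: 0.0
```

Run:
```python
from station import r
from h import *
s=r.capture("scene");S=r.sense();print(S["tcp_pos"],S["wrist_force"])
for z in(.0,.01,.028,.035):print(z,ray(s,192,216.2,z).round(4))
```

```text
[0.61396154 0.18018031 0.01618316] [ 0.63502434  1.21372706 -0.63544736]
0.0 [0.6288 0.1654 0.    ]
0.01 [0.622  0.1707 0.01  ]
0.028 [0.6097 0.1804 0.028 ]
0.035 [0.6049 0.1841 0.035 ]
```

No contact where the tips should already be at the table, so the reported height is biased by nearly 20 mm. I'll keep probing gently to calibrate it.

>>> servo_tool([
  [0, 0, -0.06, 0, 87],
  [0, 0, -0.12, 0, 87],
  [0, 0, -0.18, 0, 87],
  [0, 0, -0.24, 0, 87],
  [0, 0, -0.3, 0, 87],
])

```text
time_s: 6.7
tcp_pos: [0.614, 0.1802, 0.007]
ee_rot: [[0.971, -0.239, -0.0], [-0.239, -0.971, -0.0], [-0.0, 0.0, -1.0]]
wrist_force: [-0.1, 0.2, -0.1]
gripper_width: 0.996
gripper_force: 0.0
```

>>> servo_tool([
  [0, 0, -0.02, 0, 87],
  [0, 0, -0.04, 0, 87],
  [0, 0, -0.06, 0, 87],
  [0, 0, -0.08, 0, 87],
  [0, 0, -0.1, 0, 87],
])

```text
time_s: 7.12
tcp_pos: [0.6141, 0.1802, 0.0044]
ee_rot: [[0.971, -0.239, 0.0], [-0.239, -0.971, 0.0], [0.0, -0.0, -1.0]]
wrist_force: [0.5, 0.2, 0.2]
gripper_width: 1.001
gripper_force: 0.0
```

>>> servo_tool([
  [0, 0, -0.02, 0, 87],
  [0, 0, -0.04, 0, 87],
  [0, 0, -0.05, 0, 87],
  [0, 0, -0.05, 0, 87],
  [0, 0, -0.05, 0, 87],
])

```text
time_s: 7.53
tcp_pos: [0.614, 0.1802, 0.0029]
ee_rot: [[0.971, -0.239, 0.0], [-0.239, -0.971, 0.0], [0.0, -0.0, -1.0]]
wrist_force: [0.7, -0.6, -0.1]
gripper_width: 0.998
gripper_force: 0.0
```

>>> servo_tool([
  [0, 0, -0.03, 0, 87],
  [0, 0, -0.05, 0, 87],
  [0, 0, -0.05, 0, 87],
  [0, 0, -0.05, 0, 87],
  [0, 0, -0.05, 0, 87],
])

```text
time_s: 7.95
tcp_pos: [0.6141, 0.1802, 0.0014]
ee_rot: [[0.971, -0.239, 0.0], [-0.239, -0.971, 0.0], [0.0, -0.0, -1.0]]
wrist_force: [-0.2, 0.3, -0.0]
gripper_width: 0.999
gripper_force: 0.0
```

>>> servo_tool([
  [0, 0, -0.03, 0, 87],
  [0, 0, -0.05, 0, 87],
  [0, 0, -0.05, 0, 87],
  [0, 0, -0.05, 0, 87],
  [0, 0, -0.05, 0, 87],
])

```text
time_s: 8.37
tcp_pos: [0.614, 0.1802, -0.0001]
ee_rot: [[0.971, -0.239, 0.0], [-0.239, -0.971, 0.0], [0.0, -0.0, -1.0]]
wrist_force: [0.4, -0.2, -0.5]
gripper_width: 1.001
gripper_force: 0.0
```

>>> servo_tool([
  [0, 0, -0.03, 0, 87],
  [0, 0, -0.05, 0, 87],
  [0, 0, -0.05, 0, 87],
  [0, 0, -0.05, 0, 87],
  [0, 0, -0.05, 0, 87],
])

```text
time_s: 8.78
tcp_pos: [0.614, 0.1802, -0.0017]
ee_rot: [[0.971, -0.239, -0.0], [-0.239, -0.971, -0.0], [-0.0, 0.0, -1.0]]
wrist_force: [-0.8, 0.1, 0.7]
gripper_width: 1.001
gripper_force: 0.0
```

Run:
```python
from station import r
from h import *
s=r.capture("scene")
im=s["pixels"].copy();T=r.sense();p=np.array(T["tcp_pos"]);R=np.array(T["ee_rot"]);print(p,T["wrist_force"])
big=cv2.resize(im[170:245,150:240,::-1],None,fx=8,fy=8,interpolation=cv2.INTER_CUBIC)
def d(q,col):
    u,v=pix(s,q);cv2.circle(big,(int((u-150+.5)*8),int((v-170+.5)*8)),3,col,-1)
for sg in(-1,1): d([*(p+R@[0,sg*.0435,0])[:2],0],(0,0,255));d([*(p+R@[0,sg*.0435,0])[:2],.028],(0,255,0))
for a in np.linspace(0,6.28,24):d([.614+.03*np.cos(a),.181+.03*np.sin(a),.0],(255,255,0))
cv2.imwrite("pics/m5.png",big)
```

```text
[ 0.6140446   0.18021142 -0.00163957] [ 1.09951963 -1.02217105  1.01227077]
```

View pics/m5.png

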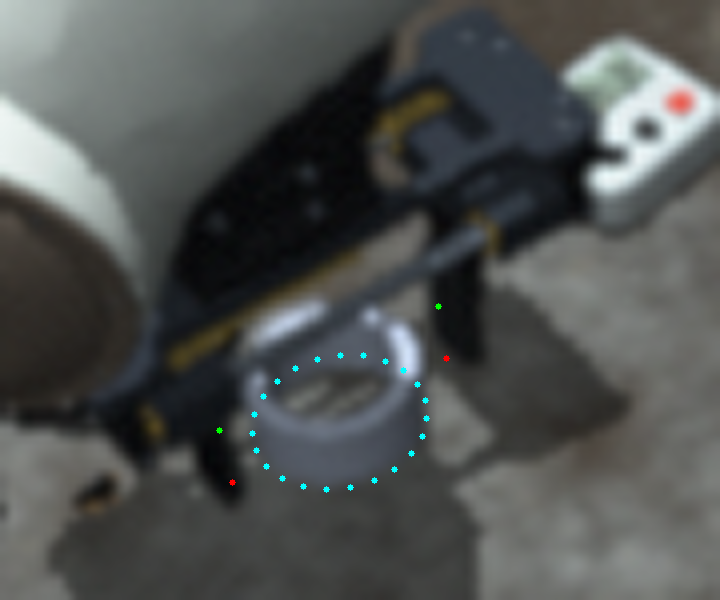

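Tips are now practically at table level (tip at (465,360), with its shadow joined to it) while the TCP reads -1.6 mm. So real tip height ≈ TCP z + ~1 mm, a bias of about 18 mm. I'll raise 10 mm and grip.

>>> servo_tool([
  [0, 0, 0.32, 0, 87],
  [0, 0, 0.32, 0, 87],
  [0, 0, 0.32, 0, 40],
  [0, 0, 0.32, 0, 40],
  [0, 0, 0.32, 0, 40],
])

```text
time_s: 9.25
tcp_pos: [0.6139, 0.1802, 0.008]
ee_rot: [[0.971, -0.24, -0.0], [-0.24, -0.971, 0.0], [-0.0, -0.0, -1.0]]
wrist_force: [0.1, -0.6, 0.2]
gripper_width: 0.852
gripper_force: 0.0
```

>>> servo_tool([
  [0, 0, 0, 0, 40],
  [0, 0, 0, 0, 40],
  [0, 0, 0, 0, 40],
  [0, 0, 0, 0, 40],
  [0, 0, 0, 0, 40],
])

```text
time_s: 9.67
tcp_pos: [0.6139, 0.1802, 0.0078]
ee_rot: [[0.971, -0.239, -0.0], [-0.239, -0.971, -0.0], [-0.0, 0.0, -1.0]]
wrist_force: [0.6, -0.2, -0.8]
gripper_width: 0.671
gripper_force: 30.0
```

>>> servo_tool([
  [0, 0, 0, 0, 40],
  [0, 0, 0.1, 0, 40],
  [0, 0, 0.2, 0, 40],
  [0, 0, 0.3, 0, 40],
  [0, 0, 0.5, 0, 40],
])

```text
time_s: 10.08
tcp_pos: [0.6136, 0.18, 0.0228]
ee_rot: [[0.971, -0.24, -0.001], [-0.24, -0.971, -0.0], [-0.001, 0.001, -1.0]]
wrist_force: [-0.2, 0.6, -1.0]
gripper_width: 0.672
gripper_force: 30.0
```

>>> servo_tool([
  [0, 0, 0.5, 0, 40],
  [0, 0, 1.1, 0, 40],
  [0, 0, 1.7, 0, 40],
  [0, 0, 2.3, 0, 40],
  [0, 0, 2.5, 0, 40],
])

```text
time_s: 10.5
tcp_pos: [0.6158, 0.1809, 0.1018]
ee_rot: [[0.971, -0.239, 0.006], [-0.239, -0.971, 0.002], [0.005, -0.004, -1.0]]
wrist_force: [0.6, 1.0, 0.0]
gripper_width: 0.673
gripper_force: 30.0
```

Gripped with 30 N. I'll carry it over to the base at height, then check the ring's position in the gripper by camera.

>>> servo_tool([
  [-0.06, -0.8, 0, 0, 40],
  [-0.12, -1.8, 0, 0, 40],
  [-0.18, -2.9, 0, 0, 40],
  [-0.24, -4, 0, 0, 40],
  [-0.3, -5, 0, 0, 40],
])

```text
time_s: 10.92
tcp_pos: [0.6043, 0.0286, 0.0977]
ee_rot: [[0.971, -0.239, -0.001], [-0.239, -0.971, -0.0], [-0.001, 0.0, -1.0]]
wrist_force: [0.6, -0.1, -1.7]
gripper_width: 0.675
gripper_force: 30.0
```

>>> servo_tool([
  [-0.06, -1, 0, 0, 40],
  [-0.12, -2, 0, 0, 40],
  [-0.18, -3, 0, 0, 40],
  [-0.24, -4, 0, 0, 40],
  [-0.28, -4.88, 0, 0, 40],
])

```text
time_s: 11.33
tcp_pos: [0.5959, -0.1179, 0.0978]
ee_rot: [[0.971, -0.24, -0.001], [-0.24, -0.971, 0.0], [-0.001, 0.0, -1.0]]
wrist_force: [0.3, -0.2, -0.3]
gripper_width: 0.672
gripper_force: 30.0
```

>>> servo_tool([
  [0, 0, 0, 0, 40],
  [0, 0, 0, 0, 40],
  [0, 0, 0, 0, 40],
  [0, 0, 0, 0, 40],
  [0, 0, 0, 0, 40],
])

```text
time_s: 11.75
tcp_pos: [0.5968, -0.1151, 0.0979]
ee_rot: [[0.971, -0.238, 0.0], [-0.238, -0.971, 0.0], [-0.0, -0.0, -1.0]]
wrist_force: [-0.1, -0.1, -2.0]
gripper_width: 0.674
gripper_force: 30.0
```

Run:
```python
from station import r
from h import *
s=r.capture("scene");t=r.capture("top")
T=r.sense();p=np.array(T["tcp_pos"]);R=np.array(T["ee_rot"]);print(p,T["wrist_force"],T["gripper_width"])
def crop(c,u0,v0,w,h,f):
    big=cv2.resize(c["pixels"][v0:v0+h,u0:u0+w,::-1],None,fx=f,fy=f,interpolation=cv2.INTER_CUBIC)
    def d(q,col):
        u,v=pix(c,q);cv2.circle(big,(int((u-u0+.5)*f),int((v-v0+.5)*f)),2,col,-1)
    for a in np.linspace(0,6.28,30):
        d([p[0]+.03*np.cos(a),p[1]+.03*np.sin(a),p[2]-.008+.028],(255,255,0));d([p[0]+.03*np.cos(a),p[1]+.03*np.sin(a),p[2]-.008],(0,0,255))
    return big
cv2.imwrite("pics/m6.png",np.hstack([crop(s,215,105,80,100,5),crop(t,260,110,80,100,5)]))
```

```text
[ 0.59675631 -0.11520678  0.09795909] [-0.15330328 -0.19659517 -1.30881195] 0.6660667398232477
```

View pics/m6.png

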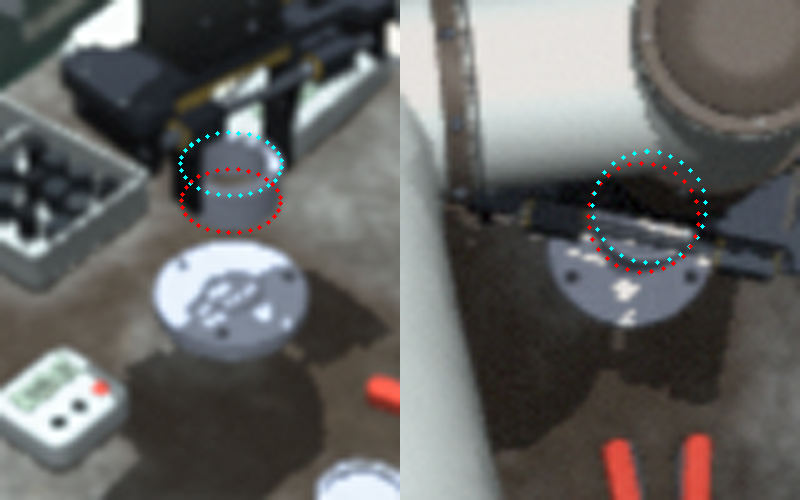

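The carried ring matches the overlay to within 1–2 mm (its lower edge lies on the red circle, base boss below it). I'll descend, taking the last part slowly.

>>> servo_tool([
  [0, 0, -0.5, 0, 40],
  [0, 0, -1, 0, 40],
  [0, 0, -1.5, 0, 40],
  [0, 0, -2.0, 0, 40],
  [0, 0, -2.3, 0, 40],
])

```text
time_s: 12.27
tcp_pos: [0.5958, -0.1155, 0.0273]
ee_rot: [[0.971, -0.239, -0.002], [-0.239, -0.971, 0.0], [-0.002, 0.0, -1.0]]
wrist_force: [0.0, 1.0, -1.6]
gripper_width: 0.672
gripper_force: 30.0
```

>>> servo_tool([
  [0, 0, -0.04, 0, 40],
  [0, 0, -0.08, 0, 40],
  [0, 0, -0.12, 0, 40],
  [0, 0, -0.16, 0, 40],
  [0, 0, -0.18, 0, 40],
])

```text
time_s: 12.68
tcp_pos: [0.5971, -0.1161, 0.0243]
ee_rot: [[0.971, -0.239, 0.001], [-0.239, -0.971, 0.0], [0.001, -0.0, -1.0]]
wrist_force: [-0.5, 0.4, -0.3]
gripper_width: 0.673
gripper_force: 30.0
```

>>> servo_tool([
  [0, 0, -0.02, 0, 40],
  [0, 0, -0.03, 0, 40],
  [0, 0, -0.04, 0, 40],
  [0, 0, -0.05, 0, 40],
  [0, 0, -0.05, 0, 40],
])

```text
time_s: 13.1
tcp_pos: [0.5966, -0.1162, 0.0221]
ee_rot: [[0.971, -0.24, 0.0], [-0.24, -0.971, -0.0], [0.0, -0.0, -1.0]]
wrist_force: [-0.6, 0.4, -0.6]
gripper_width: 0.667
gripper_force: 30.0
```

>>> servo_tool([
  [0, 0, -0.02, 0, 40],
  [0, 0, -0.03, 0, 40],
  [0, 0, -0.03, 0, 40],
  [0, 0, -0.03, 0, 40],
  [0, 0, -0.03, 0, 40],
])

```text
time_s: 13.52
tcp_pos: [0.5967, -0.1162, 0.0217]
ee_rot: [[0.971, -0.239, 0.0], [-0.239, -0.971, -0.0], [0.0, 0.0, -1.0]]
wrist_force: [-1.6, 0.5, 5.7]
gripper_width: 0.669
gripper_force: 30.0
```

>>> servo_tool([
  [0, 0, -0.02, 0, 40],
  [0, 0, -0.03, 0, 40],
  [0, 0, -0.03, 0, 40],
  [0, 0, -0.03, 0, 40],
  [0, 0, -0.03, 0, 40],
])

```text
time_s: 13.93
tcp_pos: [0.5968, -0.1162, 0.0217]
ee_rot: [[0.971, -0.239, 0.001], [-0.239, -0.971, -0.0], [0.001, 0.0, -1.0]]
wrist_force: [-3.5, 0.5, 9.5]
gripper_width: 0.673
gripper_force: 30.0
```

Contact at the expected seated height (TCP 21.7 mm). Release and rise.

>>> servo_tool([
  [0, 0, 0.05, 0, 87],
  [0, 0, 0.05, 0, 87],
  [0, 0, 0.05, 0, 87],
  [0, 0, 0.05, 0, 87],
  [0, 0, 0.05, 0, 87],
])

```text
time_s: 14.35
tcp_pos: [0.5965, -0.1162, 0.0212]
ee_rot: [[0.971, -0.24, -0.001], [-0.24, -0.971, 0.0], [-0.001, 0.0, -1.0]]
wrist_force: [0.4, 0.1, 0.1]
gripper_width: 0.957
gripper_force: 0.0
```

>>> servo_tool([
  [0, 0, 0, 0, 87],
  [0, 0, 0.8, 0, 87],
  [0, 0, 1.6, 0, 87],
  [0, 0, 2.5, 0, 87],
  [0, 0, 3.5, 0, 87],
])

```text
time_s: 14.77
tcp_pos: [0.5958, -0.1162, 0.1268]
ee_rot: [[0.971, -0.24, -0.003], [-0.24, -0.971, 0.0], [-0.002, 0.001, -1.0]]
wrist_force: [0.6, -0.2, -1.0]
gripper_width: 1.001
gripper_force: 0.0
```

>>> servo_tool([
  [-0.84, -0.94, 0, 0, 87],
  [-1.68, -1.88, 0, 0, 87],
  [-2.52, -2.82, 0, 0, 87],
  [-3.36, -3.76, 0, 0, 87],
  [-4.2, -4.69, 0, 0, 87],
])

```text
time_s: 15.18
tcp_pos: [0.4693, -0.2578, 0.1268]
ee_rot: [[0.971, -0.239, 0.0], [-0.239, -0.971, -0.0], [0.0, 0.0, -1.0]]
wrist_force: [0.6, -1.1, -0.8]
gripper_width: 0.998
gripper_force: 0.0
```

>>> servo_tool([
  [0, 0, 0, 0, 87],
  [0, 0, 0, 0, 87],
  [0, 0, 0, 0, 87],
  [0, 0, 0, 0, 87],
  [0, 0, 0, 0, 87],
])

```text
time_s: 15.6
tcp_pos: [0.4715, -0.2562, 0.1266]
ee_rot: [[0.971, -0.238, 0.0], [-0.238, -0.971, -0.0], [0.0, -0.0, -1.0]]
wrist_force: [0.1, -0.2, -0.4]
gripper_width: 1.002
gripper_force: 0.0
```

Run:
```python
from station import r
from h import *
t=r.capture("top");s=r.capture("scene");f=4
cs=[]
for c,u0,v0 in((t,265,115),(s,220,115)):
    big=cv2.resize(c["pixels"][v0:v0+110,u0:u0+100,::-1],None,fx=f,fy=f,interpolation=cv2.INTER_CUBIC)
    for a in np.linspace(0,6.28,30):
        u,v=pix(c,[.5965+.03*np.cos(a),-.116+.03*np.sin(a),.042]);cv2.circle(big,(int((u-u0+.5)*f),int((v-v0+.5)*f)),1,(255,255,0),-1)
    cs.append(big)
cv2.imwrite("pics/m7.png",np.hstack(cs));print(r.sense()["tcp_pos"])
```

```text
[ 0.47132282 -0.25614892  0.12657192]
```

View pics/m7.png

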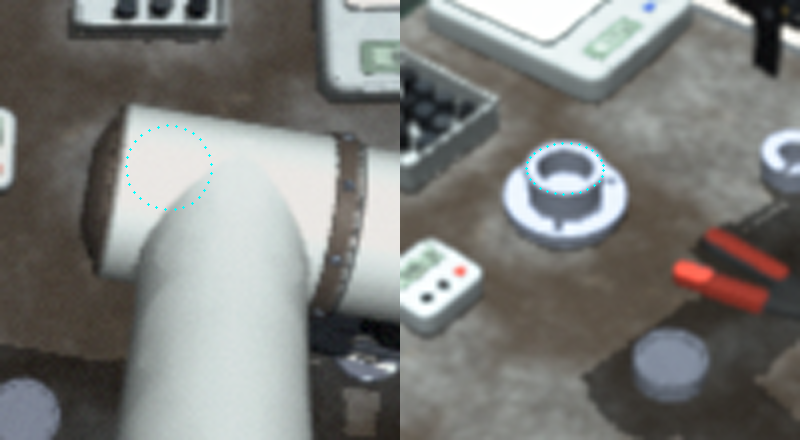

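The ring is seated and centred: in the scene view its rim coincides with the predicted circle at 42 mm height, around (565,168). Now the riser.

>>> servo_tool([
  [0, 0, -0.9, 0, 87],
  [0, 0, -1.8, 0, 87],
  [0, 0, -2.7, 0, 87],
  [0, 0, -3.4, 0, 87],
  [0, 0, -3.86, 0, 87],
])

```text
time_s: 16.12
tcp_pos: [0.4698, -0.256, 0.0085]
ee_rot: [[0.971, -0.239, -0.003], [-0.239, -0.971, 0.001], [-0.004, -0.0, -1.0]]
wrist_force: [-1.0, -0.1, -0.6]
gripper_width: 1.0
gripper_force: 0.0
```

>>> servo_tool([
  [0, 0, 0, 0, 87],
  [0, 0, 0, 0, 30],
  [0, 0, 0, 0, 30],
  [0, 0, 0, 0, 30],
  [0, 0, 0, 0, 30],
])

```text
time_s: 16.53
tcp_pos: [0.4716, -0.257, 0.0122]
ee_rot: [[0.971, -0.239, 0.003], [-0.239, -0.971, -0.001], [0.003, 0.0, -1.0]]
wrist_force: [-0.4, -0.1, 0.3]
gripper_width: 0.78
gripper_force: 0.0
```

>>> servo_tool([
  [0, 0, 0, 0, 30],
  [0, 0, 0, 0, 30],
  [0, 0, 0, 0, 30],
  [0, 0, 0, 0, 30],
  [0, 0, 0, 0, 30],
])

```text
time_s: 16.95
tcp_pos: [0.471, -0.257, 0.0115]
ee_rot: [[0.971, -0.239, 0.001], [-0.239, -0.971, -0.0], [0.001, 0.0, -1.0]]
wrist_force: [-0.6, 0.4, 5.3]
gripper_width: 0.607
gripper_force: 30.0
```

>>> servo_tool([
  [0, 0, 0.1, 0, 30],
  [0, 0, 0.4, 0, 30],
  [0, 0, 0.9, 0, 30],
  [0, 0, 1.6, 0, 30],
  [0, 0, 2.4, 0, 30],
])

```text
time_s: 17.37
tcp_pos: [0.4694, -0.2566, 0.083]
ee_rot: [[0.971, -0.24, -0.003], [-0.24, -0.971, 0.001], [-0.003, -0.0, -1.0]]
wrist_force: [0.2, 0.5, -1.3]
gripper_width: 0.6
gripper_force: 30.0
```

>>> servo_tool([
  [0, 0, 0.6, 0, 30],
  [0, 0, 0.6, 0, 30],
  [0, 0, 0.6, 0, 30],
  [0, 0, 0.6, 0, 30],
  [0, 0, 0.6, 0, 30],
])

```text
time_s: 17.78
tcp_pos: [0.4695, -0.2565, 0.0995]
ee_rot: [[0.971, -0.24, -0.003], [-0.24, -0.971, 0.001], [-0.003, -0.0, -1.0]]
wrist_force: [-0.1, -0.6, -1.2]
gripper_width: 0.605
gripper_force: 30.0
```

>>> servo_tool([
  [0.7, 0.78, 0, 0, 30],
  [1.5, 1.68, 0, 0, 30],
  [2.4, 2.7, 0, 0, 30],
  [3.3, 3.7, 0, 0, 30],
  [4.2, 4.69, 0, 0, 30],
])

```text
time_s: 18.2
tcp_pos: [0.5967, -0.1148, 0.0994]
ee_rot: [[0.971, -0.24, -0.003], [-0.24, -0.971, -0.0], [-0.003, 0.001, -1.0]]
wrist_force: [1.4, -1.2, -1.8]
gripper_width: 0.605
gripper_force: 30.0
```

>>> servo_tool([
  [0, 0, 0, 0, 30],
  [0, 0, 0, 0, 30],
  [0, 0, 0, 0, 30],
  [0, 0, 0, 0, 30],
  [0, 0, 0, 0, 30],
])

```text
time_s: 18.62
tcp_pos: [0.5955, -0.1172, 0.1005]
ee_rot: [[0.971, -0.241, -0.001], [-0.241, -0.971, -0.0], [-0.001, 0.0, -1.0]]
wrist_force: [-1.1, -0.0, -0.7]
gripper_width: 0.602
gripper_force: 30.0
```

Run:
```python
from station import r
from h import *
s=r.capture("scene");f=6;u0,v0=205,95
T=r.sense();p=np.array(T["tcp_pos"]);print(p,T["wrist_force"])
big=cv2.resize(s["pixels"][v0:v0+90,u0:u0+120,::-1],None,fx=f,fy=f,interpolation=cv2.INTER_CUBIC)
for rad,z,col in((.027,p[2]-.011+.006,(0,0,255)),(.027,p[2]-.011+.026,(0,255,255)),(.03,.042,(255,255,0))):
  for a in np.linspace(0,6.28,30):
    c=p[:2] if z>.05 else [.5965,-.116]
    u,v=pix(s,[c[0]+rad*np.cos(a),c[1]+rad*np.sin(a),z]);cv2.circle(big,(int((u-u0+.5)*f),int((v-v0+.5)*f)),1,col,-1)
cv2.imwrite("pics/m8.png",big)
```

```text
[ 0.59573569 -0.11721891  0.10080837] [ 0.79092988 -0.00497067 -0.51662974]
```

View pics/m8.png

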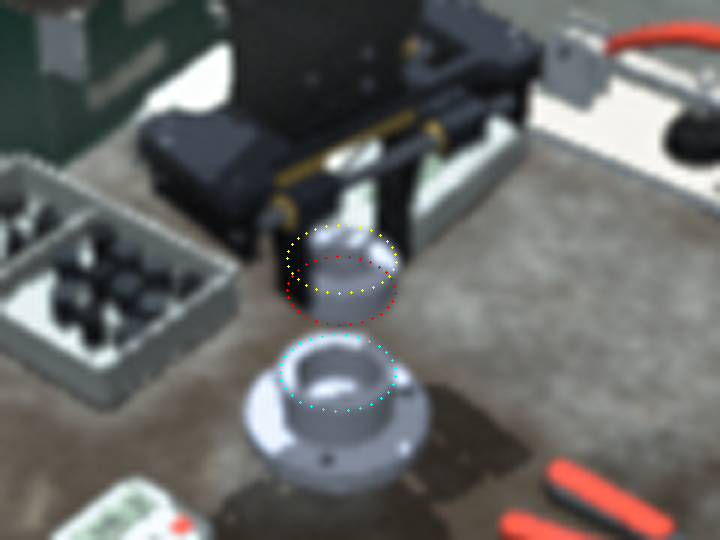

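The riser hangs level right above the ring: flange edges match the overlays at (342,290), ring at (338,372). Lower it.

>>> servo_tool([
  [0, 0, -0.3, 0, 30],
  [0, 0, -0.7, 0, 30],
  [0, 0, -1.1, 0, 30],
  [0, 0, -1.4, 0, 30],
  [0, 0, -1.5, 0, 30],
])

```text
time_s: 19.08
tcp_pos: [0.5951, -0.1166, 0.0539]
ee_rot: [[0.971, -0.241, -0.003], [-0.241, -0.971, 0.0], [-0.003, 0.001, -1.0]]
wrist_force: [-0.4, -0.0, -0.8]
gripper_width: 0.605
gripper_force: 30.0
```

>>> servo_tool([
  [0, 0, -0.04, 0, 30],
  [0, 0, -0.08, 0, 30],
  [0, 0, -0.12, 0, 30],
  [0, 0, -0.16, 0, 30],
  [0, 0, -0.18, 0, 30],
])

```text
time_s: 19.5
tcp_pos: [0.5969, -0.1162, 0.0509]
ee_rot: [[0.971, -0.239, 0.001], [-0.239, -0.971, 0.0], [0.001, -0.0, -1.0]]
wrist_force: [-1.5, 0.5, -0.8]
gripper_width: 0.606
gripper_force: 30.0
```

>>> servo_tool([
  [0, 0, -0.03, 0, 30],
  [0, 0, -0.06, 0, 30],
  [0, 0, -0.08, 0, 30],
  [0, 0, -0.1, 0, 30],
  [0, 0, -0.1, 0, 30],
])

```text
time_s: 19.92
tcp_pos: [0.5967, -0.1162, 0.0478]
ee_rot: [[0.971, -0.239, 0.0], [-0.239, -0.971, -0.0], [0.0, 0.0, -1.0]]
wrist_force: [-1.1, 0.8, 0.8]
gripper_width: 0.602
gripper_force: 30.0
```

>>> servo_tool([
  [0, 0, -0.03, 0, 30],
  [0, 0, -0.05, 0, 30],
  [0, 0, -0.05, 0, 30],
  [0, 0, -0.05, 0, 30],
  [0, 0, -0.05, 0, 30],
])

```text
time_s: 20.33
tcp_pos: [0.5967, -0.1162, 0.0477]
ee_rot: [[0.971, -0.239, 0.001], [-0.239, -0.971, -0.0], [0.001, 0.0, -1.0]]
wrist_force: [-3.6, 1.5, 7.1]
gripper_width: 0.605
gripper_force: 30.0
```

Contact 36.2 mm above the grip height, so it is seated. Release, then go to the plug.

>>> servo_tool([
  [0, 0, 0.05, 0, 87],
  [0, 0, 0.05, 0, 87],
  [0, 0, 0.05, 0, 87],
  [0, 0, 0.05, 0, 87],
  [0, 0, 0.05, 0, 87],
])

```text
time_s: 20.75
tcp_pos: [0.5966, -0.1162, 0.0473]
ee_rot: [[0.971, -0.239, -0.0], [-0.239, -0.971, -0.0], [-0.0, 0.0, -1.0]]
wrist_force: [0.2, -0.3, -0.0]
gripper_width: 0.896
gripper_force: 0.0
```

>>> servo_tool([
  [0, 0, 0, 0, 87],
  [0, 0, 0, 0, 87],
  [0, 0, 1, 0, 87],
  [0, 0, 2, 0, 87],
  [0, 0, 3, 0, 87],
])

```text
time_s: 21.17
tcp_pos: [0.5962, -0.1163, 0.138]
ee_rot: [[0.971, -0.239, -0.002], [-0.239, -0.971, -0.0], [-0.002, 0.001, -1.0]]
wrist_force: [1.8, -0.2, 0.8]
gripper_width: 0.995
gripper_force: 0.0
```

>>> servo_tool([
  [-0.57, 0.36, 0, 0, 87],
  [-1.14, 0.72, 0, 0, 87],
  [-1.7, 1.1, 0, 0, 87],
  [-2.3, 1.5, 0, 0, 87],
  [-2.86, 1.8, 0, 0, 87],
])

```text
time_s: 21.58
tcp_pos: [0.5098, -0.0616, 0.1376]
ee_rot: [[0.971, -0.239, 0.0], [-0.239, -0.971, 0.0], [0.0, -0.0, -1.0]]
wrist_force: [-0.5, -0.0, -0.5]
gripper_width: 1.003
gripper_force: 0.0
```

>>> servo_tool([
  [-0.57, 0.36, 0, 0, 87],
  [-1.14, 0.72, 0, 0, 87],
  [-1.7, 1.1, 0, 0, 87],
  [-2.3, 1.5, 0, 0, 87],
  [-2.85, 1.8, 0, 0, 87],
])

```text
time_s: 22.0
tcp_pos: [0.4243, -0.0077, 0.1376]
ee_rot: [[0.971, -0.239, 0.0], [-0.239, -0.971, 0.0], [0.0, -0.0, -1.0]]
wrist_force: [-0.5, -0.1, 0.1]
gripper_width: 0.997
gripper_force: 0.0
```

>>> servo_tool([
  [0, 0, 0, 0, 87],
  [0, 0, 0, 0, 87],
  [0, 0, 0, 0, 87],
  [0, 0, 0, 0, 87],
  [0, 0, 0, 0, 87],
])

```text
time_s: 22.42
tcp_pos: [0.426, -0.0084, 0.1375]
ee_rot: [[0.971, -0.24, 0.0], [-0.24, -0.971, -0.0], [0.0, 0.0, -1.0]]
wrist_force: [-0.3, 0.6, 0.2]
gripper_width: 1.0
gripper_force: 0.0
```

Run:
```python
from station import r
from h import *
t=r.capture("top");s=r.capture("scene");f=5
p=np.array(r.sense()["tcp_pos"]);print(p)
cs=[]
for c,u0,v0 in((s,225,100),(s,255,150)):
    big=cv2.resize(c["pixels"][v0:v0+80,u0:u0+80,::-1],None,fx=f,fy=f,interpolation=cv2.INTER_CUBIC)
    for C,rad,z in(((.5965,-.116),.027,.062),((.5965,-.116),.030,.042),((.4255,-.008),.026,.032),((p[0],p[1]),.004,p[2]+.001)):
     for a in np.linspace(0,6.28,30):
        u,v=pix(c,[C[0]+rad*np.cos(a),C[1]+rad*np.sin(a),z]);cv2.circle(big,(int((u-u0+.5)*f),int((v-v0+.5)*f)),1,(255,255,0),-1)
    cs.append(big)
cv2.imwrite("pics/m9.png",np.hstack(cs))
```

```text
[ 0.4256967  -0.00845765  0.13735124]
```

View pics/m9.png

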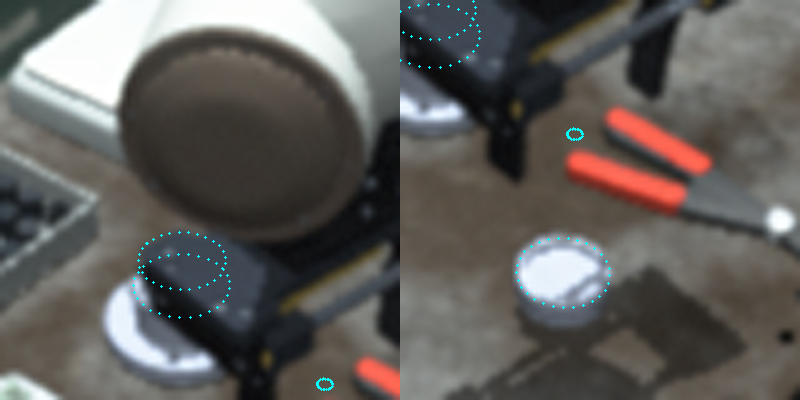

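The riser stack is hidden by the gripper (left), the plug lies inside its predicted circle at (563,271), and the tip midpoint matches the marker, so the bias is the same here. Descend and grip the plug.

>>> servo_tool([
  [0, 0.01, -0.9, 0, 87],
  [0, 0.01, -1.8, 0, 87],
  [0, 0.01, -2.7, 0, 87],
  [0, 0.01, -3.5, 0, 87],
  [0, 0.01, -3.97, 0, 87],
])

```text
time_s: 22.93
tcp_pos: [0.4242, -0.0085, 0.0161]
ee_rot: [[0.971, -0.24, -0.004], [-0.24, -0.971, -0.001], [-0.003, 0.002, -1.0]]
wrist_force: [0.1, 0.1, -0.8]
gripper_width: 1.0
gripper_force: 0.0
```

>>> servo_tool([
  [0, 0, 0, 0, 87],
  [0, 0, 0, 0, 30],
  [0, 0, 0, 0, 30],
  [0, 0, 0, 0, 30],
  [0, 0, 0, 0, 30],
])

```text
time_s: 23.35
tcp_pos: [0.4262, -0.0076, 0.0195]
ee_rot: [[0.971, -0.239, 0.003], [-0.239, -0.971, 0.001], [0.002, -0.002, -1.0]]
wrist_force: [-0.2, 0.6, 0.8]
gripper_width: 0.783
gripper_force: 0.0
```

>>> servo_tool([
  [0, 0, 0, 0, 30],
  [0, 0, 0, 0, 30],
  [0, 0, 0, 0, 30],
  [0, 0, 0, 0, 30],
  [0, 0, 0, 0, 30],
])

```text
time_s: 23.77
tcp_pos: [0.4256, -0.0078, 0.0189]
ee_rot: [[0.971, -0.239, 0.001], [-0.239, -0.971, 0.0], [0.001, -0.0, -1.0]]
wrist_force: [-0.7, -0.4, 6.0]
gripper_width: 0.579
gripper_force: 30.0
```

>>> servo_tool([
  [0, 0, 0.1, 0, 30],
  [0, 0, 0.5, 0, 30],
  [0, 0, 1.2, 0, 30],
  [0, 0, 2.2, 0, 30],
  [0, 0, 3.2, 0, 30],
])

```text
time_s: 24.18
tcp_pos: [0.4241, -0.0082, 0.1147]
ee_rot: [[0.971, -0.24, -0.003], [-0.24, -0.971, -0.001], [-0.003, 0.002, -1.0]]
wrist_force: [1.2, 0.3, -1.4]
gripper_width: 0.58
gripper_force: 30.0
```

>>> servo_tool([
  [0, 0, 0.4, 0, 30],
  [0, 0, 0.4, 0, 30],
  [0, 0, 0.4, 0, 30],
  [0, 0, 0.4, 0, 30],
  [0, 0, 0.4, 0, 30],
])

```text
time_s: 24.6
tcp_pos: [0.4241, -0.0082, 0.125]
ee_rot: [[0.971, -0.24, -0.003], [-0.24, -0.971, -0.001], [-0.003, 0.002, -1.0]]
wrist_force: [-0.6, 0.4, -1.2]
gripper_width: 0.583
gripper_force: 30.0
```

>>> servo_tool([
  [0.45, -0.28, 0, 0, 30],
  [1, -0.64, 0, 0, 30],
  [1.6, -1, 0, 0, 30],
  [2.2, -1.4, 0, 0, 30],
  [2.86, -1.81, 0, 0, 30],
])

```text
time_s: 25.02
tcp_pos: [0.5108, -0.0628, 0.1247]
ee_rot: [[0.971, -0.239, -0.004], [-0.239, -0.971, -0.0], [-0.004, 0.001, -1.0]]
wrist_force: [0.5, 0.9, -1.0]
gripper_width: 0.579
gripper_force: 30.0
```

>>> servo_tool([
  [0.6, -0.38, 0, 0, 30],
  [1.2, -0.76, 0, 0, 30],
  [1.8, -1.14, 0, 0, 30],
  [2.4, -1.5, 0, 0, 30],
  [2.85, -1.8, 0, 0, 30],
])

```text
time_s: 25.43
tcp_pos: [0.5971, -0.1171, 0.1241]
ee_rot: [[0.971, -0.24, -0.003], [-0.24, -0.971, -0.0], [-0.003, 0.001, -1.0]]
wrist_force: [0.7, 0.1, -1.5]
gripper_width: 0.584
gripper_force: 30.0
```

>>> servo_tool([
  [0, 0, 0, 0, 30],
  [0, 0, 0, 0, 30],
  [0, 0, 0, 0, 30],
  [0, 0, 0, 0, 30],
  [0, 0, 0, 0, 30],
])

```text
time_s: 25.85
tcp_pos: [0.5959, -0.1157, 0.1263]
ee_rot: [[0.971, -0.239, -0.001], [-0.239, -0.971, 0.0], [-0.001, 0.0, -1.0]]
wrist_force: [0.3, -0.4, -0.6]
gripper_width: 0.575
gripper_force: 30.0
```

Run:
```python
from station import r
from h import *
s=r.capture("scene");f=6;u0,v0=205,90
T=r.sense();p=np.array(T["tcp_pos"]);print(p,T["wrist_force"])
big=cv2.resize(s["pixels"][v0:v0+95,u0:u0+110,::-1],None,fx=f,fy=f,interpolation=cv2.INTER_CUBIC)
b=p[2]-.0189;B=(.5965,-.116)
for c,rad,z,col in((p,.0115,b,(0,0,255)),(p,.026,b+.014,(0,255,255)),(p,.026,b+.032,(0,255,255)),(B,.027,.062,(255,255,0)),(B,.015,.062,(255,255,0))):
  for a in np.linspace(0,6.28,30):
    u,v=pix(s,[c[0]+rad*np.cos(a),c[1]+rad*np.sin(a),z]);cv2.circle(big,(int((u-u0+.5)*f),int((v-v0+.5)*f)),1,col,-1)
cv2.imwrite("pics/m10.png",big)
```

```text
[ 0.59607484 -0.11574721  0.12655473] [ 0.13421267  0.28579219 -1.14840413]
```

View pics/m10.png

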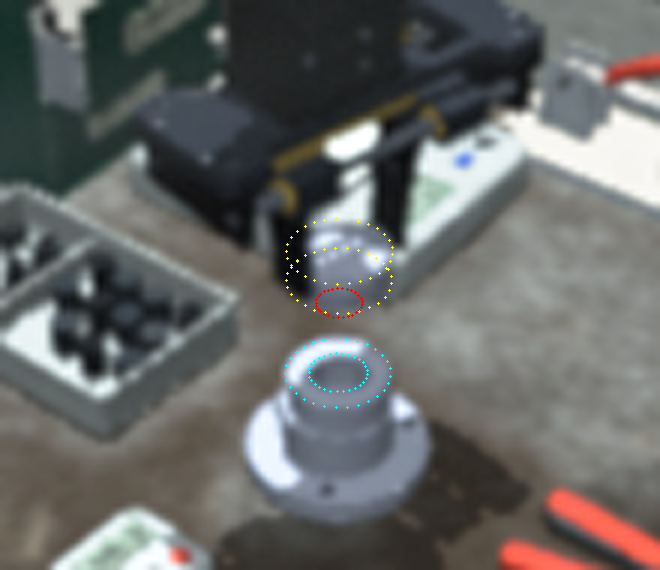

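The plug hangs level with its nose (340,302) right above the riser bore (338,372), and riser and ring sit squarely. Lower it.

>>> servo_tool([
  [0, 0, -0.3, 0, 30],
  [0, 0, -0.6, 0, 30],
  [0, 0, -0.9, 0, 30],
  [0, 0, -1.15, 0, 30],
  [0, 0, -1.3, 0, 30],
])

```text
time_s: 26.32
tcp_pos: [0.5956, -0.1162, 0.0855]
ee_rot: [[0.971, -0.24, -0.003], [-0.24, -0.971, 0.0], [-0.003, 0.001, -1.0]]
wrist_force: [-0.0, 0.8, -2.2]
gripper_width: 0.579
gripper_force: 30.0
```

>>> servo_tool([
  [0, 0, -0.1, 0, 30],
  [0, 0, -0.2, 0, 30],
  [0, 0, -0.3, 0, 30],
  [0, 0, -0.4, 0, 30],
  [0, 0, -0.5, 0, 30],
])

```text
time_s: 26.73
tcp_pos: [0.5969, -0.1162, 0.0724]
ee_rot: [[0.971, -0.239, 0.001], [-0.239, -0.971, -0.0], [0.001, -0.0, -1.0]]
wrist_force: [-0.3, -0.1, -1.3]
gripper_width: 0.581
gripper_force: 30.0
```

>>> servo_tool([
  [0, 0, -0.04, 0, 30],
  [0, 0, -0.07, 0, 30],
  [0, 0, -0.1, 0, 30],
  [0, 0, -0.12, 0, 30],
  [0, 0, -0.12, 0, 30],
])

```text
time_s: 27.15
tcp_pos: [0.5966, -0.1162, 0.0688]
ee_rot: [[0.971, -0.24, -0.0], [-0.24, -0.971, 0.0], [-0.0, -0.0, -1.0]]
wrist_force: [-0.9, -0.5, -1.0]
gripper_width: 0.579
gripper_force: 30.0
```

>>> servo_tool([
  [0, 0, -0.03, 0, 30],
  [0, 0, -0.06, 0, 30],
  [0, 0, -0.08, 0, 30],
  [0, 0, -0.08, 0, 30],
  [0, 0, -0.08, 0, 30],
])

```text
time_s: 27.57
tcp_pos: [0.5968, -0.1162, 0.067]
ee_rot: [[0.971, -0.239, 0.001], [-0.239, -0.971, -0.0], [0.001, 0.0, -1.0]]
wrist_force: [-1.8, 1.0, 2.7]
gripper_width: 0.583
gripper_force: 30.0
```

Contact at TCP 67.0 mm, as expected (18.9 + 48). Release, rise and refine the weight's position from the starting pictures.

>>> servo_tool([
  [0, 0, 0, 0, 87],
  [0, 0, 0, 0, 87],
  [0, 0, 0, 0, 87],
  [0, 0, 0, 0, 87],
  [0, 0, 0, 0, 87],
])

```text
time_s: 27.98
tcp_pos: [0.5966, -0.1162, 0.0662]
ee_rot: [[0.971, -0.239, -0.0], [-0.239, -0.971, -0.0], [-0.0, 0.0, -1.0]]
wrist_force: [0.3, -0.2, -1.2]
gripper_width: 0.876
gripper_force: 0.0
```

>>> servo_tool([
  [0, 0, 0, 0, 87],
  [0, 0, 1, 0, 87],
  [0, 0, 2, 0, 87],
  [0, 0, 3, 0, 87],
  [0, 0, 4, 0, 87],
])

```text
time_s: 28.4
tcp_pos: [0.5964, -0.1162, 0.1877]
ee_rot: [[0.971, -0.239, -0.0], [-0.239, -0.971, -0.0], [-0.0, 0.0, -1.0]]
wrist_force: [0.5, -0.3, 0.3]
gripper_width: 0.997
gripper_force: 0.0
```

>>> servo_tool([
  [-0.25, 0.8, 0, 0, 87],
  [-0.5, 1.65, 0, 0, 87],
  [-0.75, 2.5, 0, 0, 87],
  [-1, 3.3, 0, 0, 87],
  [-1.28, 4.18, 0, 0, 87],
])

```text
time_s: 28.82
tcp_pos: [0.5578, 0.01, 0.1865]
ee_rot: [[0.971, -0.24, 0.0], [-0.24, -0.971, 0.0], [0.0, -0.0, -1.0]]
wrist_force: [0.2, -0.9, 0.7]
gripper_width: 1.0
gripper_force: 0.0
```

Run:
```python
from station import r
from h import *
for n,box in(("top",(155,185,40,35)),("scene",(190,240,40,45))):
    c=r.capture(n);x,y,w,h=box;im=cv2.imread(f"pics/{n}0.png")[y:y+h,x:x+w]
    b,g,R=[im[:,:,i].astype(int) for i in range(3)]
    m=((R-b>35)&(R>120)).astype(np.uint8)
    k=max(cv2.findContours(m,0,1)[0],key=cv2.contourArea);print(n,"box",cv2.boundingRect(k),"area",cv2.contourArea(k))
    (u,v),rad=cv2.minEnclosingCircle(k);u+=x;v+=y
    print(u,v,rad,[ray(c,u,v,z).round(4) for z in(.033,.05)])
    # predicted silhouette box for a candidate
    for P in((.4815,.260),(.4800,.262)):
        q=np.array([pix(c,[P[0]+a*np.cos(t),P[1]+a*np.sin(t),z]) for a,z in((.0185,0),(.0185,.05),(.012,.066)) for t in np.linspace(0,6.28,60)])
        print(P,q.min(0)-[x,y],q.max(0)-[x,y])
```

```text
top box (12, 10, 13, 13) area 113.0
173.44117736816406 200.55882358551025 6.600534439086914 [array([0.4832, 0.2628, 0.033 ]), array([0.4816, 0.2594, 0.05  ])]
(0.4815, 0.26) [11.57435001  8.988177  ] [28.10428482 23.51483423]
(0.48, 0.262) [10.85728588  9.54556852] [27.41746753 24.0538287 ]
scene box (9, 9, 16, 16) area 119.0
206.05555534362793 256.0925922393799 8.17031478881836 [array([0.4896, 0.2558, 0.033 ]), array([0.4805, 0.2633, 0.05  ])]
(0.4815, 0.26) [8.95426364 6.98760043] [26.02025492 32.72035268]
(0.48, 0.262) [8.84442241 7.84477432] [25.9458567  33.60062357]
```

The two views agree on the weight at (0.481, 0.2605).

>>> servo_tool([
  [-0.25, 0.83, 0, 0, 87],
  [-0.51, 1.67, 0, 0, 87],
  [-0.77, 2.5, 0, 0, 87],
  [-1.02, 3.34, 0, 0, 87],
  [-1.28, 4.19, 0, 0, 87],
])

```text
time_s: 29.33
tcp_pos: [0.5197, 0.1355, 0.1865]
ee_rot: [[0.971, -0.24, 0.0], [-0.24, -0.971, -0.0], [0.0, -0.0, -1.0]]
wrist_force: [-0.1, -0.3, 0.3]
gripper_width: 1.001
gripper_force: 0.0
```

>>> servo_tool([
  [-0.25, 0.83, 0, 0, 87],
  [-0.51, 1.67, 0, 0, 87],
  [-0.77, 2.5, 0, 0, 87],
  [-1.02, 3.34, 0, 0, 87],
  [-1.29, 4.19, 0, 0, 87],
])

```text
time_s: 29.75
tcp_pos: [0.481, 0.2613, 0.1865]
ee_rot: [[0.971, -0.24, 0.0], [-0.24, -0.971, -0.0], [0.0, 0.0, -1.0]]
wrist_force: [1.0, 0.1, 0.6]
gripper_width: 1.002
gripper_force: 0.0
```

>>> servo_tool([
  [0, 0, 0, 0, 87],
  [0, 0, -0.5, 0, 87],
  [0, 0, -1, 0, 87],
  [0, 0, -1.5, 0, 87],
  [0, 0, -2, 0, 87],
])

```text
time_s: 30.17
tcp_pos: [0.4815, 0.26, 0.1258]
ee_rot: [[0.971, -0.24, 0.0], [-0.24, -0.971, 0.0], [0.0, -0.0, -1.0]]
wrist_force: [0.5, 0.1, 0.6]
gripper_width: 1.001
gripper_force: 0.0
```

Run:
```python
from station import r
from h import *
s=r.capture("scene");f=6;u0,v0=160,190
T=r.sense();p=np.array(T["tcp_pos"]);print(p)
big=cv2.resize(s["pixels"][v0:v0+95,u0:u0+110,::-1],None,fx=f,fy=f,interpolation=cv2.INTER_CUBIC)
for rad,z,col in((.0185,0,(255,255,0)),(.0185,.05,(255,255,0)),(.012,.066,(0,0,255)),(.003,p[2],(0,255,0))):
  for a in np.linspace(0,6.28,30):
    u,v=pix(s,[p[0]+rad*np.cos(a),p[1]+rad*np.sin(a),z]);cv2.circle(big,(int((u-u0+.5)*f),int((v-v0+.5)*f)),1,col,-1)
t=cv2.resize(cv2.imread("pics/top0.png")[185:220,155:190],None,fx=0.1,fy=.1)
cv2.imwrite("pics/m11.png",big)
```

```text
[0.479669   0.25866507 0.12254484]
```

View pics/m11.png

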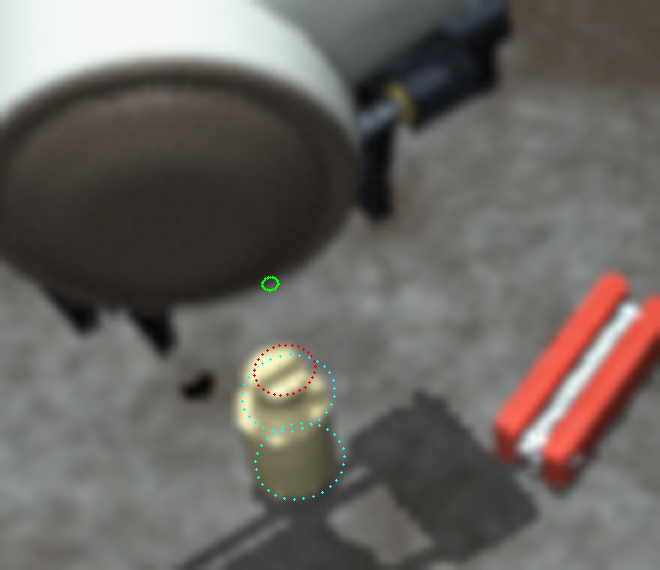

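The weight stands slightly left of the overlay, which used a TCP still 2 mm short of its target. It agrees with the commanded (0.481, 0.2605) to within 1 mm. Descend, gripping a bit high to keep the gripper's body clear of the knob.

>>> servo_tool([
  [0, 0, -0.7, 0, 87],
  [0, 0, -1.4, 0, 87],
  [0, 0, -2, 0, 87],
  [0, 0, -2.5, 0, 87],
  [0, 0, -3, 0, 87],
])

```text
time_s: 30.63
tcp_pos: [0.4817, 0.26, 0.036]
ee_rot: [[0.971, -0.24, 0.0], [-0.24, -0.971, -0.0], [0.0, 0.0, -1.0]]
wrist_force: [0.7, 0.2, 0.9]
gripper_width: 1.001
gripper_force: 0.0
```

>>> servo_tool([
  [0, 0, -0.1, 0, 87],
  [0, 0, -0.2, 0, 87],
  [0, 0, -0.3, 0, 87],
  [0, 0, -0.38, 0, 87],
  [0, 0, -0.38, 0, 87],
])

```text
time_s: 31.05
tcp_pos: [0.4814, 0.2607, 0.0254]
ee_rot: [[0.971, -0.24, 0.001], [-0.24, -0.971, 0.001], [0.0, -0.001, -1.0]]
wrist_force: [-0.8, 0.3, 0.2]
gripper_width: 1.0
gripper_force: 0.0
```

>>> servo_tool([
  [0, 0, 0, 0, 60],
  [0, 0, 0, 0, 55],
  [0, 0, 0, 0, 50],
  [0, 0, 0, 0, 45],
  [0, 0, 0, 0, 45],
])

```text
time_s: 31.47
tcp_pos: [0.4812, 0.2607, 0.0253]
ee_rot: [[0.971, -0.239, 0.0], [-0.239, -0.971, 0.0], [0.0, -0.0, -1.0]]
wrist_force: [-0.4, 0.3, 1.0]
gripper_width: 0.707
gripper_force: 0.0
```

>>> servo_tool([
  [0, 0, 0, 0, 25],
  [0, 0, 0, 0, 20],
  [0, 0, 0, 0, 20],
  [0, 0, 0, 0, 20],
  [0, 0, 0, 0, 20],
])

```text
time_s: 31.88
tcp_pos: [0.4814, 0.261, 0.0252]
ee_rot: [[0.971, -0.239, 0.001], [-0.239, -0.971, 0.001], [0.0, -0.001, -1.0]]
wrist_force: [0.1, 1.1, -0.2]
gripper_width: 0.406
gripper_force: 30.0
```

>>> servo_tool([
  [0, 0, 0, 0, 20],
  [0, 0, 0, 0, 20],
  [0, 0, 0.2, 0, 20],
  [0, 0, 0.5, 0, 20],
  [0, 0, 0.9, 0, 20],
])

```text
time_s: 32.3
tcp_pos: [0.4798, 0.2593, 0.0514]
ee_rot: [[0.971, -0.24, -0.003], [-0.24, -0.971, -0.003], [-0.003, 0.004, -1.0]]
wrist_force: [-0.9, 0.0, -3.2]
gripper_width: 0.404
gripper_force: 30.0
```

>>> servo_tool([
  [0, 0, 0.5, 0, 20],
  [0, 0, 1.1, 0, 20],
  [0, 0, 1.8, 0, 20],
  [0, 0, 2.6, 0, 20],
  [0, 0, 3.2, 0, 20],
])

```text
time_s: 32.72
tcp_pos: [0.4808, 0.2602, 0.15]
ee_rot: [[0.971, -0.24, 0.0], [-0.24, -0.971, 0.0], [0.0, -0.0, -1.0]]
wrist_force: [0.3, 1.1, -2.8]
gripper_width: 0.408
gripper_force: 30.0
```

>>> servo_tool([
  [0.1, -0.33, 0.2, 0, 20],
  [0.3, -0.98, 0.2, 0, 20],
  [0.55, -1.8, 0.2, 0, 20],
  [0.85, -2.77, 0.2, 0, 20],
  [1.15, -3.76, 0.2, 0, 20],
])

```text
time_s: 33.13
tcp_pos: [0.5145, 0.1459, 0.1534]
ee_rot: [[0.971, -0.239, -0.003], [-0.239, -0.971, -0.001], [-0.002, 0.001, -1.0]]
wrist_force: [-0.0, 0.2, -4.6]
gripper_width: 0.403
gripper_force: 30.0
```

>>> servo_tool([
  [0.3, -1, 0, 0, 20],
  [0.6, -2, 0, 0, 20],
  [0.9, -2.95, 0, 0, 20],
  [1.2, -3.9, 0, 0, 20],
  [1.45, -4.75, 0, 0, 20],
])

```text
time_s: 33.55
tcp_pos: [0.558, 0.0027, 0.1532]
ee_rot: [[0.971, -0.241, -0.003], [-0.241, -0.971, -0.0], [-0.003, 0.001, -1.0]]
wrist_force: [0.5, -0.1, -3.8]
gripper_width: 0.404
gripper_force: 30.0
```

>>> servo_tool([
  [0.25, -0.85, 0, 0, 20],
  [0.5, -1.7, 0, 0, 20],
  [0.75, -2.5, 0, 0, 20],
  [1.0, -3.3, 0, 0, 20],
  [1.25, -4.05, 0, 0, 20],
])

```text
time_s: 33.97
tcp_pos: [0.5952, -0.1182, 0.1529]
ee_rot: [[0.971, -0.241, -0.003], [-0.241, -0.971, 0.0], [-0.003, 0.0, -1.0]]
wrist_force: [0.2, 1.2, -3.0]
gripper_width: 0.406
gripper_force: 30.0
```

>>> servo_tool([
  [0, 0, 0, 0, 20],
  [0, 0, 0, 0, 20],
  [0, 0, 0, 0, 20],
  [0, 0, 0, 0, 20],
  [0, 0, 0, 0, 20],
])

```text
time_s: 34.38
tcp_pos: [0.5961, -0.1154, 0.154]
ee_rot: [[0.971, -0.238, -0.001], [-0.238, -0.971, 0.0], [-0.001, -0.0, -1.0]]
wrist_force: [-0.4, -0.5, -4.0]
gripper_width: 0.404
gripper_force: 30.0
```

>>> servo_tool([
  [0, 0, 0, 0, 20],
  [0, 0, 0, 0, 20],
  [0, 0, 0, 0, 20],
  [0, 0, 0, 0, 20],
  [0, 0, 0, 0, 20],
])

```text
time_s: 34.8
tcp_pos: [0.5966, -0.116, 0.1541]
ee_rot: [[0.971, -0.239, 0.0], [-0.239, -0.971, 0.0], [0.0, -0.0, -1.0]]
wrist_force: [-0.2, 1.0, -3.9]
gripper_width: 0.407
gripper_force: 30.0
```

Run:
```python
from station import r
from h import *
s=r.capture("scene");T=r.sense();p=np.array(T["tcp_pos"]);print(p,T["wrist_force"],T["gripper_width"])
cv2.imwrite("pics/hold.png",s["pixels"][:,:,::-1])
im=s["pixels"].astype(int)[90:200,225:300]
m=((im[:,:,0]-im[:,:,2]>30)&(im[:,:,0]>90)).astype(np.uint8)
for k in cv2.findContours(m,0,1)[0]:
    if cv2.contourArea(k)>15:x,y,w,h=cv2.boundingRect(k);print("brass",x+225,y+90,w,h)
b=p[2]-.0252
for a,z in((.0185,b),(.0185,b+.05),(.012,b+.066)):
    q=np.array([pix(s,[p[0]+a*np.cos(t),p[1]+a*np.sin(t),z]) for t in np.linspace(0,6.28,60)]);print(z.round(3),q.min(0).round(1),q.max(0).round(1))
for (c,R,z) in(((.5965,-.116),.026,.080),((.5965,-.116),.0225,.080)):
    q=np.array([pix(s,[c[0]+R*np.cos(t),c[1]+R*np.sin(t),z]) for t in np.linspace(0,6.28,60)]);print("rim",q.min(0).round(1),q.max(0).round(1))
g=cv2.cvtColor(s["pixels"],cv2.COLOR_RGB2GRAY)
for v in (145,148,152,157,162,168):print(v,g[v,245:280].tolist())
```

```text
[ 0.59664039 -0.11606219  0.15407022] [ 0.1434112   0.76983489 -4.78473508] 0.4039194055132906
brass 287 179 13 11
brass 257 121 10 17
brass 259 115 6 5
0.129 [254.7 130.3] [267.3 138.1]
0.179 [254.6 116.3] [267.6 124. ]
0.195 [256.9 113. ] [265.4 117.9]
rim [252.4 141.7] [269.5 152.7]
rim [253.5 142.4] [268.3 151.9]
145 [122, 124, 120, 117, 117, 115, 112, 125, 165, 175, 158, 192, 235, 242, 242, 243, 245, 245, 241, 229, 209, 146, 113, 126, 131, 132, 134, 137, 137, 137, 144, 153, 157, 160, 163]
148 [124, 121, 119, 117, 113, 109, 110, 151, 219, 238, 246, 244, 228, 189, 175, 176, 169, 149, 142, 141, 141, 143, 142, 133, 126, 125, 128, 129, 129, 130, 134, 142, 147, 149, 146]
152 [112, 102, 100, 98, 98, 97, 97, 107, 119, 116, 107, 112, 120, 129, 138, 139, 138, 139, 138, 131, 121, 108, 98, 88, 94, 101, 109, 114, 115, 117, 118, 122, 127, 130, 131]
157 [98, 98, 110, 150, 195, 199, 186, 218, 149, 97, 105, 114, 124, 131, 130, 129, 127, 124, 126, 125, 116, 105, 96, 87, 103, 176, 237, 225, 177, 126, 102, 101, 104, 105, 106]
162 [137, 200, 243, 246, 246, 244, 220, 130, 93, 104, 115, 125, 127, 121, 118, 119, 119, 116, 115, 119, 123, 117, 103, 91, 86, 119, 170, 181, 174, 152, 131, 87, 55, 55, 54]
168 [119, 108, 153, 224, 243, 245, 246, 246, 236, 193, 144, 122, 114, 114, 111, 111, 112, 111, 110, 109, 114, 122, 127, 138, 145, 145, 143, 143, 138, 121, 87, 55, 43, 45, 45]
```

Numerically, the held weight's right edge (267) and lower edge (138) match the prediction. The plug rim spans columns 252–268 as it should when seated. Lower it.

>>> servo_tool([
  [0, 0, -0.3, 0, 20],
  [0, 0, -0.65, 0, 20],
  [0, 0, -1, 0, 20],
  [0, 0, -1.3, 0, 20],
  [0, 0, -1.5, 0, 20],
])

```text
time_s: 35.27
tcp_pos: [0.5955, -0.1162, 0.1067]
ee_rot: [[0.971, -0.24, -0.003], [-0.24, -0.971, 0.0], [-0.003, 0.001, -1.0]]
wrist_force: [0.1, -0.3, -3.7]
gripper_width: 0.409
gripper_force: 30.0
```

>>> servo_tool([
  [0, 0, -0.05, 0, 20],
  [0, 0, -0.1, 0, 20],
  [0, 0, -0.15, 0, 20],
  [0, 0, -0.2, 0, 20],
  [0, 0, -0.24, 0, 20],
])

```text
time_s: 35.68
tcp_pos: [0.5969, -0.1162, 0.1022]
ee_rot: [[0.971, -0.239, 0.001], [-0.239, -0.971, -0.0], [0.001, -0.0, -1.0]]
wrist_force: [-0.3, 0.2, -3.5]
gripper_width: 0.406
gripper_force: 30.0
```

>>> servo_tool([
  [0, 0, -0.02, 0, 20],
  [0, 0, -0.04, 0, 20],
  [0, 0, -0.06, 0, 20],
  [0, 0, -0.08, 0, 20],
  [0, 0, -0.08, 0, 20],
])

```text
time_s: 36.1
tcp_pos: [0.5966, -0.1162, 0.0994]
ee_rot: [[0.971, -0.24, -0.0], [-0.24, -0.971, 0.0], [-0.0, -0.0, -1.0]]
wrist_force: [-0.2, 0.5, -3.5]
gripper_width: 0.41
gripper_force: 30.0
```

>>> servo_tool([
  [0, 0, -0.02, 0, 20],
  [0, 0, -0.03, 0, 20],
  [0, 0, -0.03, 0, 20],
  [0, 0, -0.03, 0, 20],
  [0, 0, -0.03, 0, 20],
])

```text
time_s: 36.52
tcp_pos: [0.597, -0.1163, 0.0991]
ee_rot: [[0.971, -0.239, 0.001], [-0.239, -0.971, -0.0], [0.001, -0.0, -1.0]]
wrist_force: [-0.2, 0.4, 0.3]
gripper_width: 0.407
gripper_force: 30.0
```

Seated: contact at TCP 99.1 mm, against 99.2 expected. Release, retreat and check.

>>> servo_tool([
  [0, 0, 0, 0, 45],
  [0, 0, 0, 0, 55],
  [0, 0, 0, 0, 70],
  [0, 0, 0, 0, 87],
  [0, 0, 0, 0, 87],
])

```text
time_s: 36.93
tcp_pos: [0.5968, -0.1162, 0.0986]
ee_rot: [[0.971, -0.239, 0.0], [-0.239, -0.971, -0.0], [0.0, -0.0, -1.0]]
wrist_force: [-0.2, 1.0, -0.2]
gripper_width: 0.696
gripper_force: 0.0
```

>>> servo_tool([
  [0, 0, 0, 0, 87],
  [0, 0, 0, 0, 87],
  [0, 0, 0.5, 0, 87],
  [0, 0, 1.2, 0, 87],
  [0, 0, 2.1, 0, 87],
])

```text
time_s: 37.35
tcp_pos: [0.5953, -0.1161, 0.1604]
ee_rot: [[0.971, -0.24, -0.005], [-0.24, -0.971, 0.0], [-0.005, 0.001, -1.0]]
wrist_force: [-0.4, -0.4, -0.3]
gripper_width: 0.989
gripper_force: 0.0
```

>>> servo_tool([
  [0, 0, 0.5, 0, 87],
  [0, 0, 1, 0, 87],
  [0, 0, 1.5, 0, 87],
  [0, 0, 2, 0, 87],
  [0, 0, 2.5, 0, 87],
])

```text
time_s: 37.77
tcp_pos: [0.5965, -0.1162, 0.2373]
ee_rot: [[0.971, -0.239, 0.0], [-0.239, -0.971, 0.0], [0.0, -0.0, -1.0]]
wrist_force: [-0.1, -0.8, -0.9]
gripper_width: 1.004
gripper_force: 0.0
```

>>> servo_tool([
  [-0.3, -0.9, 0, 0, 87],
  [-0.6, -1.8, 0, 0, 87],
  [-0.9, -2.7, 0, 0, 87],
  [-1.2, -3.6, 0, 0, 87],
  [-1.5, -4.5, 0, 0, 87],
])

```text
time_s: 38.18
tcp_pos: [0.551, -0.2522, 0.2366]
ee_rot: [[0.971, -0.239, 0.0], [-0.239, -0.971, 0.0], [0.0, -0.0, -1.0]]
wrist_force: [0.7, 0.3, 0.0]
gripper_width: 1.002
gripper_force: 0.0
```

>>> servo_tool([
  [-0.2, -0.7, 0, 0, 87],
  [-0.3, -1, 0, 0, 87],
  [-0.3, -1, 0, 0, 87],
  [-0.3, -1, 0, 0, 87],
  [-0.3, -1, 0, 0, 87],
])

```text
time_s: 38.6
tcp_pos: [0.543, -0.2803, 0.2365]
ee_rot: [[0.971, -0.239, 0.0], [-0.239, -0.971, 0.0], [-0.0, -0.0, -1.0]]
wrist_force: [0.9, -0.1, -0.4]
gripper_width: 0.998
gripper_force: 0.0
```

Run:
```python
from station import r
from h import *
s=r.capture("scene");f=6;u0,v0=205,90
print(r.sense()["tcp_pos"])
big=cv2.resize(s["pixels"][v0:v0+95,u0:u0+120,::-1],None,fx=f,fy=f,interpolation=cv2.INTER_CUBIC)
B=(.5965,-.116)
for rad,z in((.012,.140),(.0185,.124),(.026,.08),(.027,.062),(.03,.042)):
  for a in np.linspace(0,6.28,30):
    u,v=pix(s,[B[0]+rad*np.cos(a),B[1]+rad*np.sin(a),z]);cv2.circle(big,(int((u-u0+.5)*f),int((v-v0+.5)*f)),1,(255,255,0),-1)
cv2.imwrite("pics/m12.png",big)
```

```text
[ 0.54308208 -0.28013019  0.2365471 ]
```

View pics/m12.png

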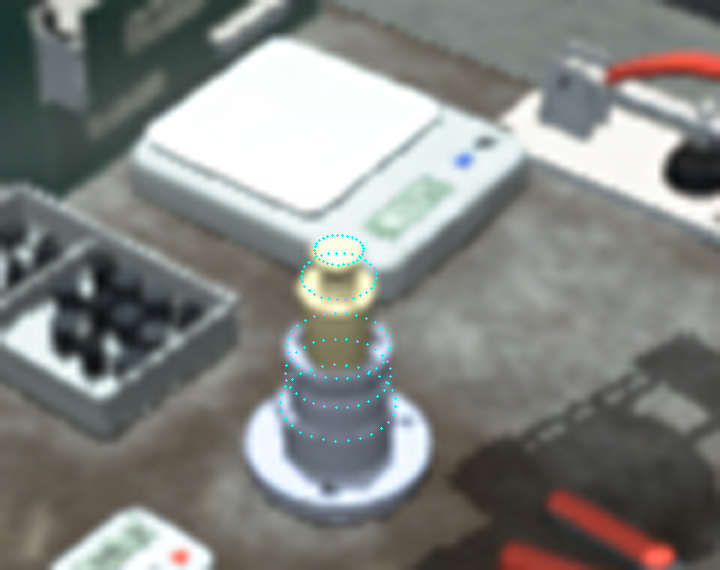

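The whole stack stands upright and centred: knob at (340,248), plug rim at (338,345), all on the predicted circles, and the arm is clear. I'm handing it in.

```bash
python3 -c "
from station import r
print(r.finish_job())"
```

```text
the job is handed in; nothing more can be done
None
```

The mould is stacked on its base (ring, riser, plug, brass weight), each part at its expected seated height and the stack upright and centred in the last picture; I moved none of the bystanders, and the job is handed in at about 39 s, with no verdict returned.

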